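Load the gel rocker from the bottom of the rack

ROBOT

A 6-joint arm with a two-finger parallel gripper is mounted at the origin on a cart in front of the work surface, level with it; the furniture and walls round the work are solid. World frame = base frame: x ahead of the robot, y to its left, z up, the work surface at z = 0. Lengths are in m, angles in degrees, forces in N, time in s.
With the tool pointing down it reaches from about 0.35 to 0.875 m from the base axis. Payload 4.2 kg.
Tool frame: the origin (TCP) lies on the centre line of the jaws, within the pads' length; the fingertips stand 11 mm ahead of it and the grasp point (between the pads) lies 8 mm behind it; z points along the fingers, y is the line along which they close (so a half turn about z gives the same grasp; the last joint's range is limited). The gripper opens to 87 mm and grips with 3 to 60 N. Pads are 19 mm wide; open, the fingers measure 117 mm over their backs; the gripper's body (75 mm by 190 mm) begins 51 mm behind the grasp point.
Start: joints at [-62.017, 22.042, 0.453, 0, -68.411, -14.817], TCP at [0.142, -0.609, 0.234] pointing down, gripper open.
Joint ranges: [-179.83, 179.83], [-69.29, 118.12], [-61.27, 80.66], [-181.25, 117.63], [-171.15, -9.14], [-177.46, 177.46]. Speed limits (degrees/s): [159.86, 159.86, 180, 180, 180, 180].

INTERFACE

Orientations are given as a 3x3 rotation matrix whose columns are the frame's x, y, z axes.
In Python, from station import r gives the robot as it stands.
- The arm moves only by the tool servo_tool, never from a script. Its argument "commands" is a list that holds one entry, the list of rows, each a list of 7 numbers: the closure, from 0 (fully open) to 1 (shut), then the shift along the tool's x, y, z in mm, then the turn, a rotation vector about the tool's x, y, z in rad. In form: [[[claw, x, y, z, ax, ay, az], ...]]. A call has exactly 5 rows; each row is the pose to reach, as a shift and turn from the pose commanded when the call began, along the tool's axes at that moment; what a row does not reach only later rows make up. A row lasts 1/10 s, in which the tool goes at most 50 mm and 8.59 degrees, less where a joint would pass 70% of its speed; a pose out of reach is approached as far as the arm can. A call with a gripper value outside its range is refused whole. The fingers move at their own pace and stop on an object; the grip force is fixed at half the most. Time passes only in rows, so rows that repeat a pose let the fingers close, or fill a call up. It gives the time, the measured TCP pose, the force, the opening and the grip force at its end, in the units of the state.
- r.sense(): the state, without advancing time (a new reading comes with each control period).
- r.capture(name): name is "scene" or "top"; returns a dict with "pixels" (480x640x3 uint8, red, green, blue), "camera_matrix" (3x3 intrinsics, pixels), "dist" ([k1, k2, p1, p2, k3] as OpenCV has them; the pictures are not rectified), "R" (3x3) and "t" (3): a world point X has camera coordinates R X + t. Camera axes: x right, y down, z forward; pixel columns grow to the right and rows downward; lengths in m; the calibration is good to about 2 mm. A picture is of the moment at which its call begins. There is no depth.
- r.finish_job(): hands the job in; it is judged then, once.
The state is a dict: "time_s": time; "joints": joint angles; "joint_velocities": joint speeds; "effort": joint torques, N m; "tcp_pos": TCP position; "ee_rot": TCP orientation; "wrist_force": force on the tool from outside, world axes, zero at the start; "moment": the same for the moment, N m; "gripper_width": opening from 0.0 (shut) to 1.0 (fully open); "gripper_force": force on a finger pad.
Only numpy, scipy, OpenCV 4.12 (cv2) and the standard library are available. Lean on these libraries where they do the work, as an engineer would, in place of code of your own. Each camera call takes 0.05 s, during which the arm holds its last target. There are 200 camera calls.

TASK

Load the rocker with the two or three white gel cassettes, oldest first: each time slide the lowest one straight out of the rack from under the others by its tab, without lifting or toppling what lies on it, lay it centred on the rocker's bed or stack with its tab to the rocker's front, and lay one separator sheet centred on it (long side along the cassette's long side) before the next goes on top; the last cassette gets a sheet too. The metal cover and the dish on it stay in the rack, and the tape roll and the small test cassette stay where they are. When all are stacked, set the rocker's speed lever to 20 degrees, the longest tick.

Things in the scene. Friction and masses are not known exactly. Their poses are not given: they have to be found in the camera images.
- rack: grey bottom-draw rack, fixed, 104 x 130 x 58 mm; origin: centre of its underside, -x is its open front. On its floor (10 mm high) lie 2 or 3 cassettes, the metal cover, then the dish, centred on the origin with 2 to 3 mm play between the side walls and the low rear wall (17 mm high).
- rack_gate (a point): middle of the rack's front opening, 50 mm ahead (-x) of its origin, 22 mm up. At both front corners lips hang down to this height over the outer 9 mm of the slabs: the lowest cassette (top at 18 mm) slides out under them along -x; all above is held back and sinks 8 mm. It must come out 127 mm before the tab above it no longer rests on it.
- tray_1: the lowest white gel cassette of the rack: slab 84 (x) x 112 (y) x 8 mm (z), 70 g, origin at the centre of its underside. A pull tab 12 mm wide and 8 mm thick sticks out 38 mm from its front (-x) edge, at y = -38 mm. The tabs lie 38 mm apart, none above another.
- tray_2: the next white gel cassette of the rack: slab 84 (x) x 112 (y) x 8 mm (z), 70 g, origin at the centre of its underside. A pull tab 12 mm wide and 8 mm thick sticks out 38 mm from its front (-x) edge, at y = 0. Absent on some starts. The tabs lie 38 mm apart, none above another.
- tray_3: the upper white gel cassette of the rack: slab 84 (x) x 112 (y) x 8 mm (z), 70 g, origin at the centre of its underside. A pull tab 12 mm wide and 8 mm thick sticks out 38 mm from its front (-x) edge, at y = +38 mm. Absent on some starts. The tabs lie 38 mm apart, none above another.
- cover: bare metal cover plate 84 x 112 x 8 mm, no tab, on top of the cassettes in the rack; stays in the rack. Origin: centre of its underside.
- dish: clear round Petri dish, 86 mm across, 15 mm high, standing on the cover plate; stays there. Origin: centre of its underside.
- rocker: white laboratory rocker, fixed (it does not move), 110 x 128 x 46 mm with a black rubber bed on top and a lever housing on its right (-y) side; origin: centre of its underside, -x is its front.
- rocker_bed (a point): centre of the top of the rocker's bed (104 x 122 mm), 46 mm above the bench; axes as the rocker's: -x is the front, +z up. The first cassette's underside rests at z = 0 here; each cassette adds 8 mm, each sheet 6 mm.
- lever (a joint): speed lever on the rocker's right, hinged about the rocker's y axis at lever_pivot; rad. 0: leaning 40 degrees to the rocker's front (-x); 0.698: upright; 1.396 (80 degrees): leaning 40 degrees to the rear. Ticks every 20 degrees on a white disc, the longest at 20 degrees (0.349), leaning 20 degrees to the front. Stays where left; about 1 N at the knob moves it.
- lever_knob (a point): centre of the round black knob, 20 mm across, at the end of the lever, 90 mm from lever_pivot; the steel shaft below it is 8 mm thick.
- lever_pivot (a point): the lever's hinge centre, fixed to the rocker at x = 0, y = -80 mm, 34 mm above the bench; axes as the rocker's.
- tape_roll: roll of masking tape, 68 mm across, 19 mm high, lying flat, a bystander; origin: centre of its underside.
- cassette_0: small white test cassette 70 x 21 x 5 mm with a round well, lying flat, a bystander; origin: centre of its underside.
- sheet_a: white separator sheet with a 5 x 3 pattern of grey dots, stiff, 84 (x) x 56 (y) x 6 mm, about 30 g, lying flat on the bench left of the big case; the three are alike. Origin: centre of its underside.
- sheet_b: white separator sheet with a 5 x 3 pattern of grey dots, stiff, 84 (x) x 56 (y) x 6 mm, about 30 g, lying flat on the bench left of the big case; the three are alike. Origin: centre of its underside.
- sheet_c: white separator sheet with a 5 x 3 pattern of grey dots, stiff, 84 (x) x 56 (y) x 6 mm, about 30 g, lying flat on the bench left of the big case; the three are alike. Origin: centre of its underside.
- tray_1_tab (a point): grip point on the pull tab of tray_1: 67 mm ahead (-x) of the cassette's origin, mid-thickness (4 mm up), on the tab's centre line; the tab ends 13 mm farther out.
- tray_2_tab (a point): grip point on the pull tab of tray_2: 67 mm ahead (-x) of the cassette's origin, mid-thickness (4 mm up), on the tab's centre line; the tab ends 13 mm farther out.
- tray_3_tab (a point): grip point on the pull tab of tray_3: 67 mm ahead (-x) of the cassette's origin, mid-thickness (4 mm up), on the tab's centre line; the tab ends 13 mm farther out.

How it is judged:
By the outcome, as a careful person would: the job done as asked, in the order asked, and still so for the second after the job is handed in, with the robot touching nothing.
Of tray_2, tray_3 only 1 to 2 are there at a start; the rules pass over those that are not, and their reading is None.
At some moment in a run one of sheet_a, sheet_b, sheet_c may be knocked a few centimetres aside while the robot is not near it.
Once in a run the grip may slacken for a moment while it holds something.
It also fails if it takes over 210 s, if anything falls off the work surface, if the arm or the gripper's body presses on something with over 40 N, if the wrist force passes 120 N, or if a joint passes its speed limit or range.

## Working session

There is one attempt and no reset: what is moved stays moved. The work goes in short steps, Python scripts to look and compute and a tool call to move; the robot and the scene stay as the last step left them, time stands still between calls to the robot, and variables do not carry over. Pictures are saved under pics/ and viewed, at most 14 in all, crops included, and the job is handed in when it is done.

Besides the shell and the picture viewer there is one more tool, called as a command line: name --argument value ..., lists and objects as JSON in quotes. servo_tool: Moves the arm, as the interface text tells. Its arguments: {"type":"object","properties":{"commands":{"type":"array","items":{"type":"array","items":{"type":"array","items":{"type":"number"}}}}},"required":["commands"]}

```bash
mkdir -p pics; ls; cat > h.py <<'E'
import numpy as np, cv2
from station import r
def cap(n,save=None):
    c=r.capture(n)
    for k in("camera_matrix","dist","R","t"): c[k]=np.array(c[k],float)
    if save: cv2.imwrite(f"pics/{save}.png",c["pixels"][:,:,::-1])
    return c
def ray(c,uv,z):
    p=cv2.undistortPoints(np.array(uv,float).reshape(-1,1,2),c["camera_matrix"],c["dist"]).reshape(-1,2)
    d=np.c_[p,np.ones(len(p))]@c["R"]; o=-c["R"].T@c["t"].ravel()
    return o+d*((z-o[2])/d[:,2])[:,None]
def proj(c,X):
    return cv2.projectPoints(np.array(X,float).reshape(-1,1,3),cv2.Rodrigues(c["R"])[0],c["t"],c["camera_matrix"],c["dist"])[0].reshape(-1,2)
E
python3 - <<'E'
from h import *
np.set_printoptions(precision=3,suppress=True)
s=r.sense(); print(s)
for n in("scene","top"):
    c=cap(n,n+"0"); print(n,-c["R"].T@c["t"].ravel(),c["R"][2])
E
```

```text
pics
{'time_s': 0.0, 'joints': array([-62.017,  22.092,   0.38 ,  -0.029, -68.411, -14.816]), 'joint_velocities': array([-0.014,  0.014, -0.05 ,  0.067,  0.089,  0.047]), 'effort': array([ -0.001, -39.066,  18.741,   4.22 ,   0.011,  -0.   ]), 'tcp_pos': array([ 0.142, -0.608,  0.232]), 'ee_rot': array([[-0.974, -0.228, -0.001],
       [-0.228,  0.974,  0.002],
       [ 0.   ,  0.002, -1.   ]]), 'wrist_force': array([0.545, 0.174, 0.36 ]), 'moment': array([ 0.012, -0.042,  0.06 ]), 'gripper_force': 0.0, 'gripper_width': 1.0050402651818258}
scene [-0.376 -0.737  0.595] [ 0.698  0.584 -0.415]
top [0.331 0.027 1.197] [ 0.138 -0.012 -0.99 ]
```

View pics/scene0.png

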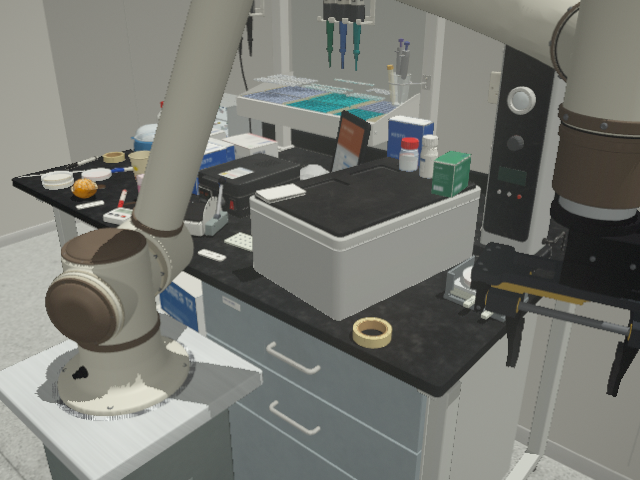

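View pics/top0.png

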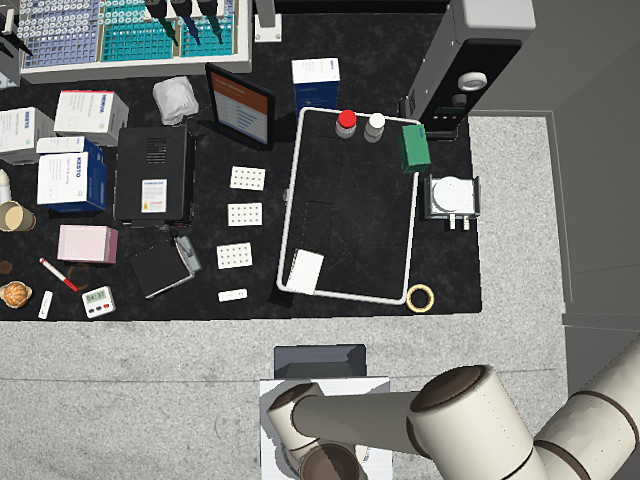

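The scene view is partly blocked by the arm. The top view shows the rack at about (450,197) with tabs at (452,222) and (466,222), the sheets at (247,178), (244,214) and (235,255), and the rocker at (165,265) with its lever near (188,250). I'll zoom in on the rack and the rocker.

```bash
python3 - <<'E'
from h import *
c=cv2.imread("pics/top0.png"); s=cv2.imread("pics/scene0.png")
a=cv2.resize(c[165:240,410:490],(400,375),interpolation=cv2.INTER_CUBIC)
b=cv2.resize(c[225:305,120:205],(400,376),interpolation=cv2.INTER_CUBIC)[:375]
d=cv2.resize(s[160:260,100:300],(400,200),interpolation=cv2.INTER_CUBIC)
e=cv2.resize(s[240:340,430:530],(200,200),interpolation=cv2.INTER_CUBIC)
o=np.zeros((575,800,3),np.uint8);o[:375,:400]=a;o[:375,400:]=b;o[375:,:400]=d;o[375:,400:600]=e
cv2.imwrite("pics/z0.png",o)
E
```

```text
(no output)
```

View pics/z0.png

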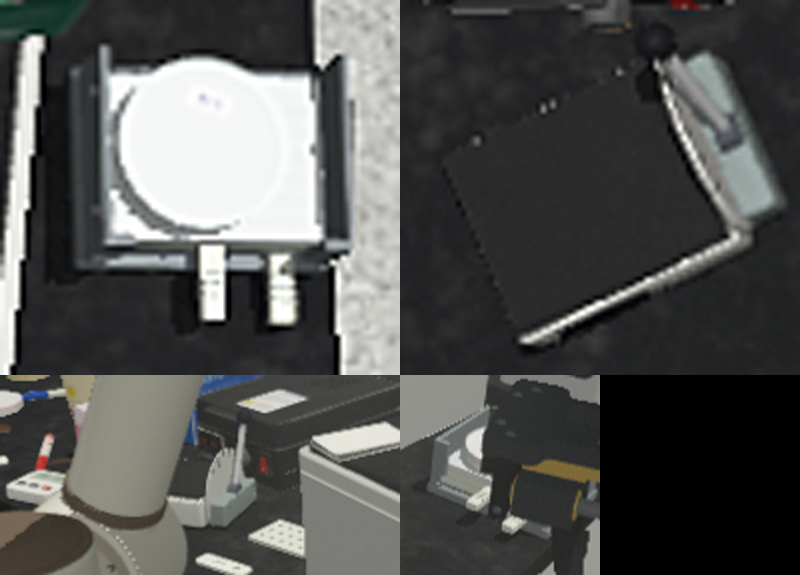

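```bash
cat > m0.py <<'E'
from h import *
np.set_printoptions(precision=4,suppress=True)
c=cap("top"); im=c["pixels"]; g=cv2.cvtColor(im,cv2.COLOR_RGB2GRAY)
# tabs
roi=(g>120).astype(np.uint8); roi[:214]=0; roi[240:]=0; roi[:,:440]=0; roi[:,475:]=0
n,l,st,ce=cv2.connectedComponentsWithStats(roi)
for i in range(1,n):
    if st[i,4]>20:
        print("tab px",st[i],ce[i])
        for z in(.018,.026): 
            u0,v0,w,h=st[i,:4]; print(z,"mid",ray(c,[ce[i]],z)[0],"end",ray(c,[[ce[i][0],v0+h-.5]],z)[0])
P=lambda u,v,x0,y0,s:(x0+u/s,y0+v/s)
print("rack wall tops z.058: L front/rear, R front/rear outer corners")
print(ray(c,[P(78,265,410,165,5),P(72,65,410,165,5),P(350,250,410,165,5),P(340,58,410,165,5)],.058))
print("rack inner walls",ray(c,[P(108,240,410,165,5),P(322,240,410,165,5)],.058))
s=400/85
print("rocker bed FL,FR,RL,RR(z.046)",ray(c,[P(120,338,120,225,s),P(340,235,120,225,s),P(45,158,120,225,s),P(250,60,120,225,s)],.046))
print("knob at z .103",ray(c,[P(255,40,120,225,s)],.103), "pivot top", ray(c,[P(335,132,120,225,s)],.045))
# sheets, cassette_0
roi=(g>130).astype(np.uint8); roi[:,:214]=0; roi[:,270:]=0; roi[:160]=0; roi[305:]=0
roi=cv2.morphologyEx(roi,cv2.MORPH_CLOSE,np.ones((5,5)))
for k in cv2.findContours(roi,0,1)[0]:
    if cv2.contourArea(k)>100:
        w=ray(c,k.reshape(-1,2),.006)[:,:2]; print("white",cv2.minAreaRect((w*1000).astype(np.float32)))
print("case top rim corners px 281,293 404,302 302,108 419,122")
for z in(.15,.2): print(z,ray(c,[(279,293),(405,303),(302,108),(420,122)],z)[:,:2].tolist())
sc=cap("scene"); 
for z in(.14,.16,.18,.2,.22): print(z,"scene corners near-right(342,245) left(252,200) far(477,190)",ray(sc,[(342,245),(252,200),(477,190)],z)[:,:2].tolist())
print("scene base",ray(sc,[(348,310),(256,268)],0))
print("bench edges",ray(c,[(300,319),(481,310),(481,250),(469,118)],0)[:,:2])
E
python3 m0.py
```

```text
tab px [450 214  13  15  95] [453.4211 220.1263]
0.018 mid [ 0.5289 -0.336   0.018 ] end [ 0.5077 -0.3345  0.018 ]
0.026 mid [ 0.5276 -0.3335  0.026 ] end [ 0.5065 -0.3321  0.026 ]
tab px [464 215   5  15  67] [465.8657 222.5672]
0.018 mid [ 0.5221 -0.3676  0.018 ] end [ 0.5045 -0.3664  0.018 ]
0.026 mid [ 0.5208 -0.3649  0.026 ] end [ 0.5033 -0.3637  0.026 ]
rack wall tops z.058: L front/rear, R front/rear outer corners
[[ 0.5288 -0.2553  0.058 ]
 [ 0.6283 -0.2583  0.058 ]
 [ 0.5336 -0.3911  0.058 ]
 [ 0.6302 -0.3937  0.058 ]]
rack inner walls [[ 0.5408 -0.2708  0.058 ]
 [ 0.5388 -0.3773  0.058 ]]
rocker bed FL,FR,RL,RR(z.046) [[0.3547 0.4232 0.046 ]
 [0.4053 0.3092 0.046 ]
 [0.4477 0.4647 0.046 ]
 [0.4963 0.3571 0.046 ]]
knob at z .103 [[0.498  0.3384 0.103 ]] pivot top [[0.4582 0.3124 0.045 ]]
white ((357.30731201171875, 219.21583557128906), (22.598379135131836, 70.19206237792969), 7.5952372550964355)
white ((454.8938903808594, 214.60801696777344), (57.349609375, 84.35673522949219), 5.3073906898498535)
white ((558.1529541015625, 187.9207000732422), (55.91603469848633, 83.481643676
[... 991 characters left out ...]
200) far(477,190) [[0.3022487110218749, -0.19754819583548322], [0.3448573305531891, 0.06083222471001193], [0.6848862345046994, -0.24218610519352463]]
0.2 scene corners near-right(342,245) left(252,200) far(477,190) [[0.2695260397306096, -0.2235701165136339], [0.3100799002886572, 0.022350161143587566], [0.6337112431539439, -0.2660554063827033]]
0.22 scene corners near-right(342,245) left(252,200) far(477,190) [[0.23680336843934435, -0.24959203719178452], [0.27530247002412533, -0.016131902422836575], [0.5825362518031886, -0.289924707571882]]
scene base [[ 0.3822 -0.1514  0.    ]
 [ 0.3859  0.1044  0.    ]]
bench edges [[ 0.2945  0.054 ]
 [ 0.3026 -0.3987]
 [ 0.4536 -0.4084]
 [ 0.8065 -0.4047]]
```

```bash
cat > m1.py <<'E'
from h import *
np.set_printoptions(precision=4,suppress=True,linewidth=150)
c=cap("top"); g=cv2.cvtColor(c["pixels"],cv2.COLOR_RGB2GRAY).astype(float)
print(g[212:232,447:474].astype(int))
for nm,a,b,z in(("t2",447,459,.026),("t1",461,473,.018)):
    pts=[]
    for v in range(217,228):
        w=np.clip(g[v,a:b]-60,0,None)
        if w.sum()>250: pts.append(((w*np.arange(a,b)).sum()/w.sum(),v))
    X=ray(c,pts,z)[:,:2]; p=np.polyfit(X[:,0],X[:,1],1)
    print(nm,len(pts),"yaw",np.degrees(np.arctan(p[0])),"y at x=.52",np.polyval(p,.52),X[[0,-1]])
E
python3 m1.py
```

```text
[[192 255 255 255 255 255 255 255 255 255 255 255 255 255 255 255 255 255 255 255 255 255 255 255 255 255 255]
 [100 109 105  94  91  91  94  99 105 105 108 112 120 123 125 126 126 132 139 141 144 148 152 148 149 157 150]
 [ 88  90  65 255 255 255 255 238  70  91  94  95  95  97  98  99 103 108 108 100 103 100 100 104  79  53  44]
 [ 66  65  59 254 254 252 255 231  42  57  59  58  58  60  63  66  82 112 123 120 130 105  75  64  49  45  49]
 [ 89  65  59 251 253 248 253 225  53 169 169 168 168 169 145  58  84 230 255 255 236 105  73  60  49  52  53]
 [ 91  68  61 248 254 248 252 255 151 166 167 166 167 169 174 144  77 227 255 235 136 107  74  71  67  66  53]
 [ 83  67  63 247 255 251 254 255 133 153 160 162 163 168 152  88  80 228 245 121 133 111  77  81  82  84  75]
 [ 19  23  41 238 214 206 211 224  25  13  19  21  22  25  26  26  66 203 215  89 120  97  41  44  46  46  49]
 [ 17   8  35 228 255 255 255 255   6  30  32  34  32  10  10  13  45 193 254 249 236 129   0   7  10  28  31]
 [ 18  10  41 113 222 211 178 235  13  38  38  38  36  16  13  16  60 226 255 255 255 221  44  29  36
[... 618 characters left out ...]
  34  16   7  41 212 255 252 255 228  82  20  33  34  34]
 [ 24  20  25 132 255 255 255 255   4  34  36  34  37  33  16   8  47 213 255 255 255 237  93  22  33  34  34]
 [ 26  22  11  41  29  20  22  15  30  36  36  34  36  33  14  11  60 152 197 192 201 149  47  29  34  33  35]
 [ 25  22  21  37  29  29  29  32  35  36  37  34  35  34  16  15   9   0   3  13  16  26  34  36  35  35  37]
 [ 28  25  45  40  35  37  36  37  36  34  34  35  36  33  16  19  18  15  26  37  40  45  43  38  36  37  39]]
t2 11 yaw -7.709260891405744 y at x=.52 -0.3300858885912098 [[ 0.5355 -0.3335]
 [ 0.5103 -0.3293]]
t1 11 yaw 3.1714402922636205 y at x=.52 -0.3676686183415739 [[ 0.5363 -0.3657]
 [ 0.5108 -0.3675]]
```

```bash
cat >> h.py <<'E'
from scipy.spatial.transform import Rotation as Ro
def plan(x,y,z,ang):
    s=r.sense(); a=np.radians(ang); R0=np.array(s["ee_rot"]); p=np.array(s["tcp_pos"])
    X=np.array([np.cos(a),np.sin(a),0]); T=np.c_[X,np.cross([0,0,-1],X),[0,0,-1]]
    sh=R0.T@(np.array([x,y,z])-p)*1000; rv=Ro.from_matrix(R0.T@T).as_rotvec()
    print("t",round(s["time_s"],2),"tcp",np.round(p*1000,1),"shift mm",np.round(sh,1),"rv",np.round(rv,4),"rows>=",np.linalg.norm(sh)/50,np.degrees(np.linalg.norm(rv))/8.59,"F",np.round(s["wrist_force"],1),"w",round(s["gripper_width"]*87,1),"gf",round(s["gripper_force"],1))
E
python3 -c "
from h import *
plan(.517,-.369,.12,178)"
```

```text
t 0.25 tcp [ 142.3 -608.3  233. ] shift mm [-419.3  147.6  113.2] rv [ 1.000e-03 -2.000e-04  2.646e-01] rows>= 9.174880056257486 1.764991945354193 F [-0.   0.5 -0.2] w 87.2 gf 0.0
```

servo_tool --commands '[[[0.3, -42, 15, 5, 0, 0, 0], [0.5, -84, 30, 10, 0, 0, 0], [0.72, -126, 44, 15, 0, 0, 0], [0.72, -168, 59, 20, 0, 0, 0], [0.72, -210, 74, 25, 0, 0, 0]]]'

```text
time_s: 0.75
tcp_pos: [0.3312, -0.4875, 0.2084]
ee_rot: [[-0.974, -0.228, 0.0], [-0.228, 0.974, -0.0], [-0.0, -0.0, -1.0]]
wrist_force: [0.7, -1.3, 0.3]
gripper_width: 0.632
gripper_force: 0.0
```

servo_tool --commands '[[[0.72, -42, 15, 18, 0, 0, 0.055], [0.72, -84, 30, 35, 0, 0, 0.11], [0.72, -126, 44, 53, 0, 0, 0.165], [0.72, -168, 59, 70, 0, 0, 0.22], [0.72, -209, 74, 88, 0, 0, 0.2646]]]'

```text
time_s: 1.25
tcp_pos: [0.5182, -0.3678, 0.12]
ee_rot: [[-0.999, 0.037, 0.0], [0.037, 0.999, -0.0], [-0.0, -0.0, -1.0]]
wrist_force: [0.6, -0.2, -0.2]
gripper_width: 0.29
gripper_force: 0.0
```

servo_tool --commands '[[[0.72, 0, 0, 0, 0, 0, 0], [0.72, 0, 0, 0, 0, 0, 0], [0.72, 0, 0, 0, 0, 0, 0], [0.72, 0, 0, 0, 0, 0, 0], [0.72, 0, 0, 0, 0, 0, 0]]]'

```text
time_s: 1.75
tcp_pos: [0.516, -0.3699, 0.1214]
ee_rot: [[-0.999, 0.036, 0.001], [0.036, 0.999, -0.0], [-0.001, -0.0, -1.0]]
wrist_force: [0.9, 0.5, -0.1]
gripper_width: 0.28
gripper_force: 0.0
```

```bash
python3 -c "
from h import *
plan(.517,-.369,.04,178)
c=cap('scene'); s=c['pixels'][180:360,380:620,::-1]
cv2.imwrite('pics/s1.png',cv2.resize(s,(800,600),interpolation=cv2.INTER_CUBIC))
print(proj(c,[[.519,-.369,.018],[.506,-.369,.018],[.519,-.331,.026]])-[380,180])"
```

```text
t 1.75 tcp [ 516.  -369.9  121.4] shift mm [-0.9  1.  81.4] rv [-0.0004  0.0011 -0.0015] rows>= 1.6281405133100615 0.012795120756274448 F [ 0.9  0.5 -0.1] w 24.3 gf 0.0
[[107.73025962 132.7084622 ]
 [104.46869722 135.61809803]
 [ 89.47303833 121.91318893]]
```

View pics/s1.png

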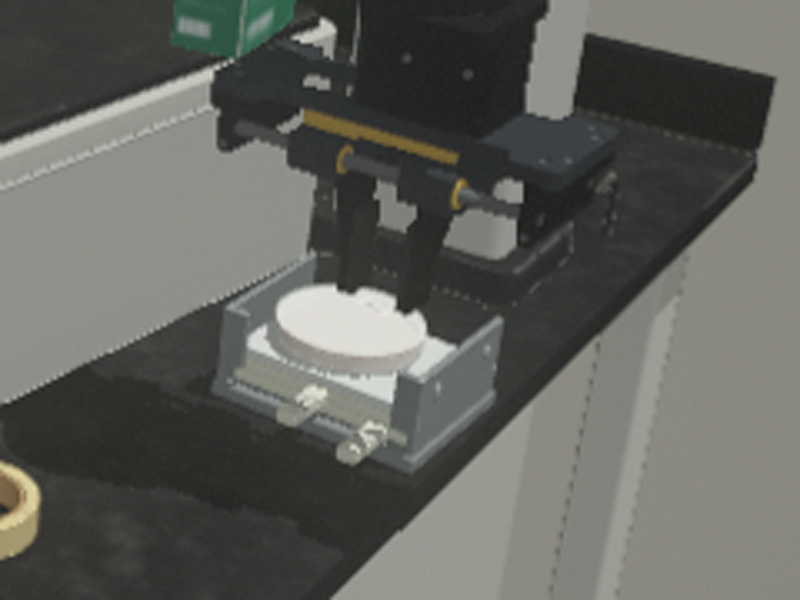

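The scene crop shows tab 1 centred at about (360,441) and tab 2 at (302,404). My projected grip points fall at (359,442) and (298,406), so they agree. I'll descend.

servo_tool --commands '[[[0.72, -1, 1, 30, 0, 0, 0], [0.72, -1, 1, 60, 0, 0, 0], [0.72, -1, 1, 82, 0, 0, 0], [0.72, -1, 1, 96, 0, 0, 0], [0.72, -1, 1, 106, 0, 0, 0]]]'

```text
time_s: 2.3
tcp_pos: [0.5173, -0.3684, 0.0138]
ee_rot: [[-0.999, 0.035, -0.0], [0.035, 0.999, 0.0], [0.001, 0.0, -1.0]]
wrist_force: [-0.1, -0.3, 0.1]
gripper_width: 0.277
gripper_force: 0.0
```

servo_tool --commands '[[[0.72, 0, 0, 0, 0, 0, 0], [0.72, 0, 0, 0, 0, 0, 0], [1, 0, 0, 0, 0, 0, 0], [1, 0, 0, 0, 0, 0, 0], [1, 0, 0, 0, 0, 0, 0]]]'

```text
time_s: 2.8
tcp_pos: [0.5184, -0.3681, 0.0156]
ee_rot: [[-0.999, 0.034, 0.002], [0.034, 0.999, -0.001], [-0.002, -0.001, -1.0]]
wrist_force: [0.6, 0.9, 2.7]
gripper_width: 0.136
gripper_force: 30.0
```

servo_tool --commands '[[[1, 0, 0, 0, 0, 0, 0], [1, 0, 0, 0, 0, 0, 0], [1, 0, 0, 0, 0, 0, 0], [1, 0, 0, 0, 0, 0, 0], [1, 0, 0, 0, 0, 0, 0]]]'

```text
time_s: 3.3
tcp_pos: [0.5184, -0.3681, 0.0155]
ee_rot: [[-0.999, 0.034, 0.002], [0.034, 0.999, -0.001], [-0.002, -0.001, -1.0]]
wrist_force: [1.2, 2.0, 4.8]
gripper_width: 0.132
gripper_force: 30.0
```

servo_tool --commands '[[[1, 3, 0, 0, 0, 0, 0], [1, 8, 0, 0, 0, 0, 0], [1, 13, 0, 0, 0, 0, 0], [1, 18, 0, 0, 0, 0, 0], [1, 23, 0, 0, 0, 0, 0]]]'

```text
time_s: 3.8
tcp_pos: [0.4983, -0.3677, 0.0156]
ee_rot: [[-0.999, 0.034, 0.008], [0.034, 0.999, -0.003], [-0.008, -0.003, -1.0]]
wrist_force: [6.7, 2.9, 1.3]
gripper_width: 0.132
gripper_force: 30.0
```

servo_tool --commands '[[[1, 5, 0, 0, 0, 0, 0], [1, 10, 0, 0, 0, 0, 0], [1, 16, 0, 0, 0, 0, 0], [1, 22, 0, 0, 0, 0, 0], [1, 27, 0, 0, 0, 0, 0]]]'

```text
time_s: 4.3
tcp_pos: [0.4715, -0.367, 0.0156]
ee_rot: [[-0.999, 0.034, 0.008], [0.034, 0.999, -0.003], [-0.008, -0.003, -1.0]]
wrist_force: [7.5, 2.5, 1.0]
gripper_width: 0.13
gripper_force: 30.0
```

```bash
python3 -c "
from h import *
plan(.41,-.364,.015,178)
c=cap('top'); a=c['pixels'][150:310,390:500,::-1]; a=cv2.resize(a,(400,582),interpolation=cv2.INTER_CUBIC)
c=cap('scene'); s=c['pixels'][200:360,380:490,::-1]; s=cv2.resize(s,(400,582),interpolation=cv2.INTER_CUBIC)
cv2.imwrite('pics/p1.png',np.hstack([a,s]))"
```

```text
t 4.3 tcp [ 471.5 -367.    15.6] shift mm [61.5  1.   0. ] rv [-0.003   0.0085  0.0011] rows>= 1.230752346045092 0.060237286306967015 F [7.5 2.5 1. ] w 11.3 gf 30.0
```

View pics/p1.png

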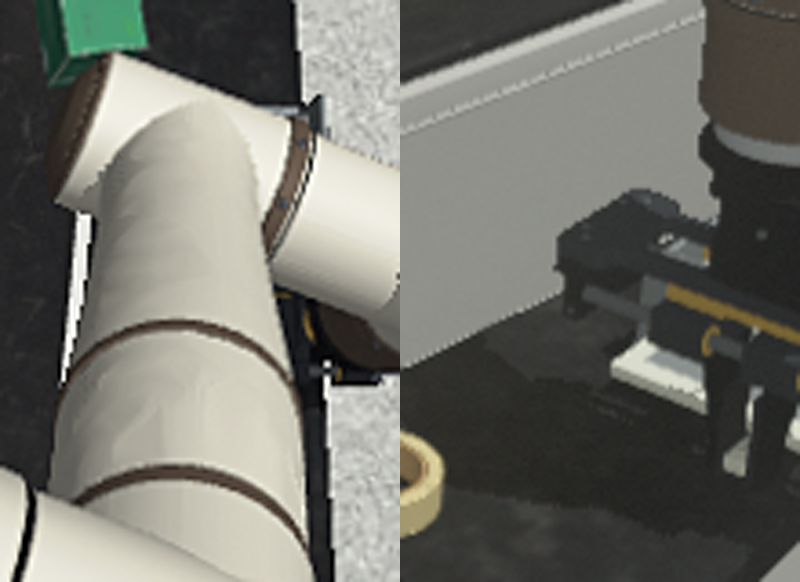

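The right half shows the cassette's slab emerging at (660,380), gripped and level. I'll keep pulling to 140 mm.

servo_tool --commands '[[[1, 6, 0, 0, 0, 0, 0], [1, 12, 0, 0, 0, 0, 0], [1, 18, 0, 0, 0, 0, 0], [1, 24, 0, 0, 0, 0, 0], [1, 30, 0, 0, 0, 0, 0]]]'

```text
time_s: 4.9
tcp_pos: [0.4374, -0.3654, 0.0144]
ee_rot: [[-0.999, 0.035, 0.0], [0.035, 0.999, -0.0], [-0.0, -0.0, -1.0]]
wrist_force: [1.7, -0.5, 0.8]
gripper_width: 0.131
gripper_force: 30.0
```

servo_tool --commands '[[[1, 6, 0, 0, 0, 0, 0], [1, 12, 0, 0, 0, 0, 0], [1, 18, 0, 0, 0, 0, 0], [1, 24, 0, 0, 0, 0, 0], [1, 30, 0, 0, 0, 0, 0]]]'

```text
time_s: 5.4
tcp_pos: [0.4063, -0.3638, 0.014]
ee_rot: [[-0.999, 0.035, -0.002], [0.035, 0.999, 0.001], [0.002, 0.001, -1.0]]
wrist_force: [0.0, -0.8, -1.2]
gripper_width: 0.133
gripper_force: 30.0
```

servo_tool --commands '[[[1, 7, 0, 0, 0, 0, 0], [1, 14, 0, 0, 0, 0, 0], [1, 21, 0, 0, 0, 0, 0], [1, 28, 0, 0, 0, 0, 0], [1, 34, 0, 0, 0, 0, 0]]]'

```text
time_s: 5.9
tcp_pos: [0.3731, -0.363, 0.0146]
ee_rot: [[-0.999, 0.035, -0.0], [0.035, 0.999, 0.0], [0.0, 0.0, -1.0]]
wrist_force: [-0.7, -0.2, -0.7]
gripper_width: 0.133
gripper_force: 30.0
```

servo_tool --commands '[[[1, 0, 0, 0, 0, 0, 0], [1, 0, 0, 0, 0, 0, 0], [1, 0, 0, 0, 0, 0, 0], [1, 0, 0, 0, 0, 0, 0], [1, 0, 0, 0, 0, 0, 0]]]'

```text
time_s: 6.4
tcp_pos: [0.374, -0.363, 0.0145]
ee_rot: [[-0.999, 0.035, 0.0], [0.035, 0.999, -0.0], [-0.0, -0.0, -1.0]]
wrist_force: [0.1, -0.8, -1.2]
gripper_width: 0.13
gripper_force: 30.0
```

```bash
python3 -c "
from h import *
plan(.375,-.364,.03,178)
c=cap('top'); a=c['pixels'][150:310,390:500,::-1]; a=cv2.resize(a,(400,582),interpolation=cv2.INTER_CUBIC)
c=cap('scene'); s=c['pixels'][220:380,350:460,::-1]; s=cv2.resize(s,(400,582),interpolation=cv2.INTER_CUBIC)
cv2.imwrite('pics/p2.png',np.hstack([a,s]))"
```

```text
t 6.4 tcp [ 374.  -363.    14.5] shift mm [ -1.   -0.9 -15.5] rv [-0.0001  0.0001  0.0004] rows>= 0.31072628505272315 0.002504855845994757 F [ 0.1 -0.8 -1.2] w 11.3 gf 30.0
```

View pics/p2.png

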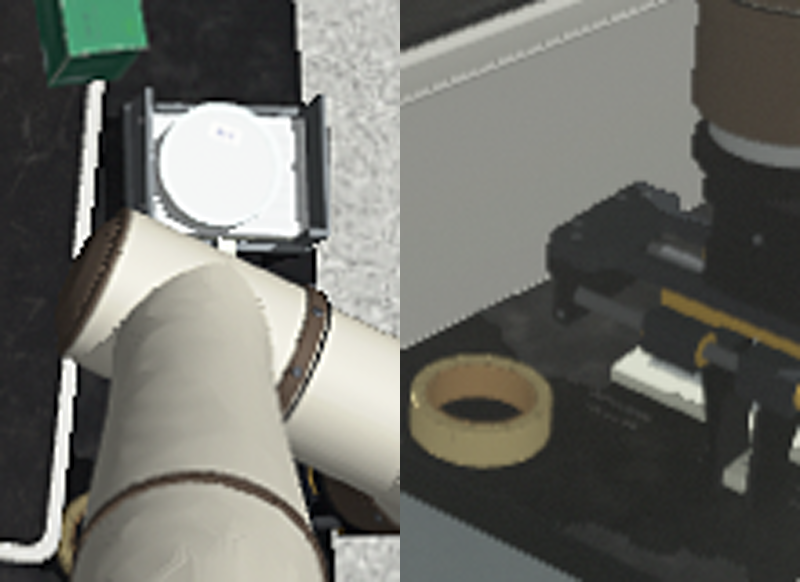

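```bash
cat > m2.py <<'E'
from h import *
np.set_printoptions(precision=4,suppress=True,linewidth=150)
c=cap("top"); g=cv2.cvtColor(c["pixels"],cv2.COLOR_RGB2GRAY).astype(float)
pts=[];bot=[];br=[]
for u in range(144,281):
    if u>280: break
    col=g[255:305,u]; k=int(np.argmax(col)); 
    if u>196 or col[k]<110: continue
    up=k
    while col[up]>col[k]/2: up-=1
    lo=k
    while col[lo]>col[k]/2: lo+=1
    f=(col[k]/2-col[up])/(col[up+1]-col[up]); f2=(col[lo-1]-col[k]/2)/(col[lo-1]-col[lo])
    pts.append((u,255+up+f));bot.append((u,255+lo-1+f2)); br.append(col[k])
pts=np.array(pts);bot=np.array(bot)
print(np.c_[pts,bot[:,1],br][::3])
w=ray(c,pts,.046)[:,:2]; m=(pts[:,0]>149)&(pts[:,0]<188)
vx,vy,x0,y0=cv2.fitLine(w[m].astype(np.float32),cv2.DIST_HUBER,0,.001,.001).ravel()
print("front line yaw",np.degrees(np.arctan2(vy,vx))+ (90 if vy<0 else -90), "ends",w[0],w[-1],np.linalg.norm(w[0]-w[-1]),"pt",x0,y0)
E
python3 m2.py
```

```text
[[146.     295.7093 297.5904 196.    ]
 [149.     294.6944 296.9509 213.    ]
 [152.     293.2628 295.6061 230.    ]
 [155.     291.7402 293.6541 225.    ]
 [158.     290.39   292.3348 255.    ]
 [161.     288.7127 290.8885 231.    ]
 [164.     287.3065 289.7107 172.    ]
 [167.     286.3372 288.1224 228.    ]
 [170.     284.5207 286.8551 183.    ]
 [173.     283.3623 285.8721 213.    ]
 [176.     281.7159 284.75   166.    ]
 [179.     280.2641 282.9068 209.    ]
 [182.     254.931  259.9677 228.    ]
 [185.     277.2463 279.9932 205.    ]
 [188.     275.697  279.     178.    ]
 [191.     273.0867 277.0625 219.    ]
 [194.     254.5674 270.85   167.    ]]
front line yaw 24.728043 ends [0.3573 0.422 ] [0.4466 0.3004] 0.1508878025206726 pt 0.37799624 0.37452453
```

servo_tool --commands '[[[1, 0, 0, -20, 0, 0, 0], [1, 0, 0, -50, 0, 0, 0], [1, 0, 0, -85, 0, 0, 0], [1, 0, 0, -120, 0, 0, 0], [1, 0, 0, -155, 0, 0, 0]]]'

```text
time_s: 7.05
tcp_pos: [0.3735, -0.3628, 0.1709]
ee_rot: [[-0.999, 0.035, -0.0], [0.035, 0.999, 0.0], [0.0, 0.0, -1.0]]
wrist_force: [0.6, -1.1, -1.1]
gripper_width: 0.131
gripper_force: 30.0
```

servo_tool --commands '[[[1, 0, 0, -30, 0, 0, 0], [1, 0, 0, -55, 0, 0, 0], [1, 0, 0, -75, 0, 0, 0], [1, 0, 0, -80, 0, 0, 0], [1, 0, 0, -80, 0, 0, 0]]]'

```text
time_s: 7.55
tcp_pos: [0.3738, -0.3629, 0.2497]
ee_rot: [[-0.999, 0.035, 0.001], [0.035, 0.999, -0.0], [-0.001, -0.0, -1.0]]
wrist_force: [0.1, -0.1, -1.1]
gripper_width: 0.135
gripper_force: 30.0
```

```bash
python3 - <<'E'
from h import *
c=cap("top"); g=c["pixels"][222:302,120:208,::-1]
cv2.imwrite("pics/rk.png",cv2.resize(np.clip(g.astype(float)*1.0,0,110).astype(np.uint8)*2,(704,640)[:2],interpolation=cv2.INTER_CUBIC)[:600])
y=np.radians(24.7);ex=np.array([np.cos(y),np.sin(y),0]);ey=np.array([-np.sin(y),np.cos(y),0]);o=np.array([.4292,.3877,0])
for a,b,z in((-52,61,46),(-52,-61,46),(52,61,46),(52,-61,46),(55,64,46),(-55,64,46),(-55,-64,46),(0,-80,34)):
    print(a,b,(proj(c,o+ex*a/1e3+ey*b/1e3+[0,0,z/1e3])[0]-[120,222])*8)
for f in(20,30,40): 
    print(f,(proj(c,o+ex*.09*np.sin(np.radians(f))-ey*.08+[0,0,.034+.09*np.cos(np.radians(f))])[0]-[120,222])*8)
plan(.37,0,.25,178)
E
```

```text
-52 61 [209.78921548 592.46702811]
-52 -61 [573.60665961 416.28184846]
52 61 [ 76.15494993 281.84329549]
52 -61 [435.27053686 107.43722542]
55 64 [ 63.63705895 277.26852866]
-55 64 [204.85236073 605.83707588]
-55 -64 [586.6783934  420.94646308]
0 -80 [570.07799071 237.80514328]
20 [454.34147664 108.98072596]
30 [440.97152705  68.05117498]
40 [431.98098736  33.26717842]
t 7.6 tcp [ 373.4 -362.6  248.6] shift mm [ 16.1 362.2  -1. ] rv [ 0.0011 -0.0009 -0.0002] rows>= 7.252098553309333 0.009652911432753769 F [-0.5 -0.2 -1.8] w 11.7 gf 30.0
```

View pics/rk.png

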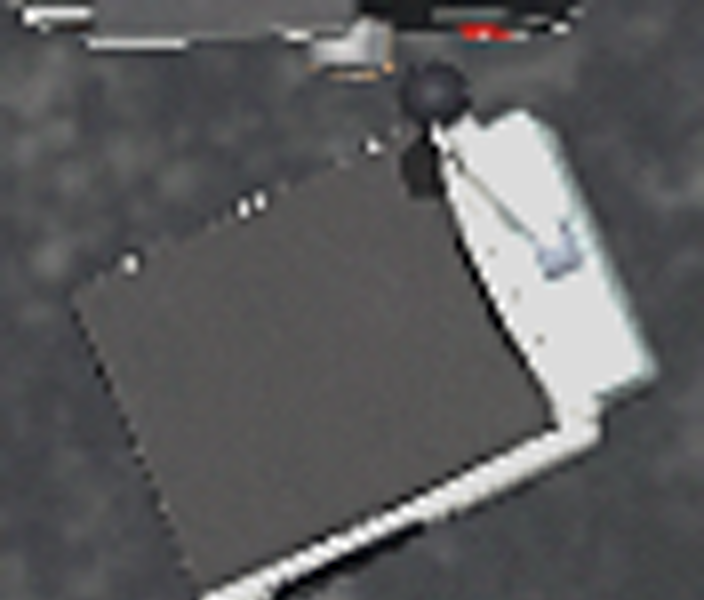

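Contrast-stretched, the bed corners show at rear-left (75,298), front-left (197,588) and front-right (558,425). That moves the rocker centre to about (0.427, 0.390), yaw 24.7°. The knob, at (437,92), puts the lever near 65°. I'll carry the cassette over.

servo_tool --commands '[[[1, -6, 30, 0, 0, 0, 0], [1, -14, 66, 0, 0, 0, 0], [1, -22, 104, 0, 0, 0, 0], [1, -31, 144, 0, 0, 0, 0], [1, -40, 184, 0, 0, 0, 0]]]'

```text
time_s: 8.1
tcp_pos: [0.4194, -0.1789, 0.2478]
ee_rot: [[-0.999, 0.035, -0.003], [0.035, 0.999, 0.001], [0.003, 0.0, -1.0]]
wrist_force: [1.4, 0.4, 0.1]
gripper_width: 0.136
gripper_force: 30.0
```

servo_tool --commands '[[[1, 1, 40, 0, 0, 0, 0], [1, 2, 80, 0, 0, 0, 0], [1, 4, 120, 0, 0, 0, 0], [1, 5, 155, 0, 0, 0, 0], [1, 6, 184, 0, 0, 0, 0]]]'

```text
time_s: 8.6
tcp_pos: [0.4195, 0.0051, 0.248]
ee_rot: [[-0.999, 0.034, -0.003], [0.034, 0.999, -0.001], [0.003, -0.001, -1.0]]
wrist_force: [0.3, 0.1, -0.7]
gripper_width: 0.134
gripper_force: 30.0
```

```bash
python3 -c "
from h import *
plan(.3815,.3276,.25,204.7)"
```

```text
t 8.6 tcp [419.5   5.1 248. ] shift mm [ 48.8 321.   -2.1] rv [-0.     -0.0031 -0.4649] rows>= 6.4936922755096145 3.101171271478635 F [ 0.3  0.1 -0.7] w 11.6 gf 30.0
```

servo_tool --commands '[[[1, 6, 38, 0, 0, 0, -0.06], [1, 12, 78, 0, 0, 0, -0.12], [1, 18, 118, 0, 0, 0, -0.18], [1, 24, 158, 0, 0, 0, -0.24], [1, 30, 195, 0, 0, 0, -0.3]]]'

```text
time_s: 9.1
tcp_pos: [0.3961, 0.2007, 0.2479]
ee_rot: [[-0.964, -0.265, -0.002], [-0.265, 0.964, -0.002], [0.003, -0.001, -1.0]]
wrist_force: [-0.2, -0.2, -0.2]
gripper_width: 0.135
gripper_force: 30.0
```

```bash
python3 -c "
from h import *
plan(.3815,.3276,.15,204.7)"
```

```text
t 9.1 tcp [396.1 200.7 247.9] shift mm [-19.8 126.3  97.7] rv [-0.0011 -0.003  -0.1629] rows>= 3.218471852907514 1.087054365181906 F [-0.2 -0.2 -0.2] w 11.7 gf 30.0
```

servo_tool --commands '[[[1, -5, 35, 15, 0, 0, -0.05], [1, -10, 70, 40, 0, 0, -0.1], [1, -15, 100, 65, 0, 0, -0.15], [1, -20, 126, 88, 0, 0, -0.163], [1, -20, 126, 98, 0, 0, -0.163]]]'

```text
time_s: 9.6
tcp_pos: [0.3822, 0.3273, 0.1475]
ee_rot: [[-0.909, -0.418, -0.004], [-0.418, 0.909, -0.005], [0.005, -0.003, -1.0]]
wrist_force: [-0.1, -1.0, -1.3]
gripper_width: 0.132
gripper_force: 30.0
```

servo_tool --commands '[[[1, 0, 0, 20, 0, 0, 0], [1, 0, 0, 40, 0, 0, 0], [1, 0, 0, 60, 0, 0, 0], [1, 0, 0, 70, 0, 0, 0], [1, 0, 0, 70, 0, 0, 0]]]'

```text
time_s: 10.1
tcp_pos: [0.3829, 0.3246, 0.0798]
ee_rot: [[-0.91, -0.415, -0.003], [-0.415, 0.91, -0.004], [0.004, -0.003, -1.0]]
wrist_force: [1.4, -0.5, -0.8]
gripper_width: 0.13
gripper_force: 30.0
```

```bash
python3 -c "
from h import *
plan(.3815,.3276,.0515,204.7)
c=cap('top'); a=c['pixels'][210:310,110:220,::-1]; a=cv2.resize(a,(640,582),interpolation=cv2.INTER_CUBIC)
cv2.imwrite('pics/q1.png',a)"
```

```text
t 10.1 tcp [382.9 324.6  79.8] shift mm [-0.1  3.3 28.3] rv [-0.0025 -0.0041 -0.0037] rows>= 0.5696309967342894 0.0404244992676495 F [ 1.4 -0.5 -0.8] w 11.3 gf 30.0
```

View pics/q1.png

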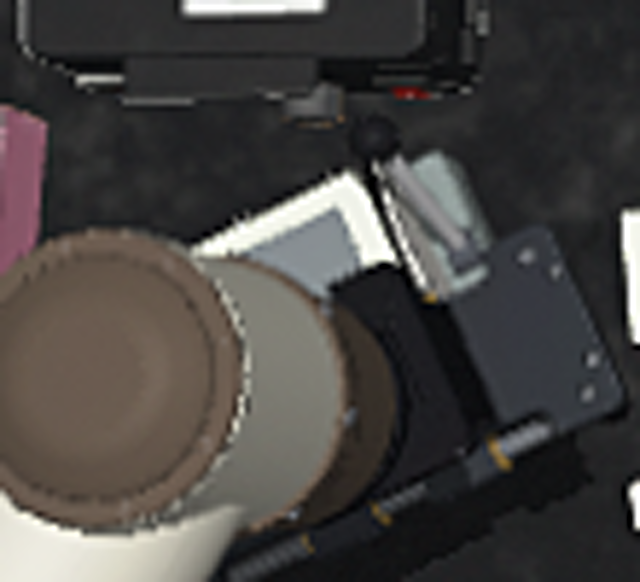

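```bash
python3 -c "
from h import *
c=cap('top'); s=r.sense(); p=np.array(s['tcp_pos']); R=np.array(s['ee_rot']); ex=-R[:,0]; ey=R[:,1]
X=p+ex*.1096-ey*.018+[0,0,.0025]; X2=p+ex*.03-ey*.018+[0,0,.0025]
print((proj(c,[X,X2])-[110,210])*5.818+2.9, ray(c,[(169.0-.3+.3,239.3)],X[2]),X)"
```

```text
[[347.66201406 164.18281525]
 [426.14631156 341.95904763]] [[0.48737135 0.3559243  0.08430681]] [0.49109751 0.35537294 0.08430681]
```

servo_tool --commands '[[[1, 0, 2, 8, 0, 0, 0], [1, 0, 3, 16, 0, 0, 0], [1, 0, 3, 22, 0, 0, 0], [1, 0, 3, 26, 0, 0, 0], [1, 0, 3, 27, 0, 0, 0]]]'

```text
time_s: 10.7
tcp_pos: [0.3822, 0.3287, 0.0539]
ee_rot: [[-0.91, -0.415, -0.001], [-0.415, 0.91, -0.001], [0.001, -0.001, -1.0]]
wrist_force: [0.7, -1.1, -0.7]
gripper_width: 0.129
gripper_force: 30.0
```

```bash
python3 -c "
from h import *
plan(.3815,.3276,.0515,204.7)"
```

```text
t 10.7 tcp [382.2 328.7  53.9] shift mm [ 1.1 -0.8  2.4] rv [-0.0007 -0.0011 -0.0029] rows>= 0.05497728052041753 0.0211484960943287 F [ 0.7 -1.1 -0.7] w 11.2 gf 30.0
```

servo_tool --commands '[[[1, 1, -1, 1, 0, 0, 0], [1, 1, -1, 2, 0, 0, 0], [1, 1, -1, 2.5, 0, 0, 0], [1, 1, -1, 2.5, 0, 0, 0], [1, 1, -1, 2.5, 0, 0, 0]]]'

```text
time_s: 11.2
tcp_pos: [0.382, 0.3278, 0.0522]
ee_rot: [[-0.91, -0.415, 0.0], [-0.415, 0.91, 0.0], [-0.0, 0.0, -1.0]]
wrist_force: [0.6, 0.5, -0.5]
gripper_width: 0.129
gripper_force: 30.0
```

servo_tool --commands '[[[0.75, 0, 0, 0, 0, 0, 0], [0.75, 0, 0, 0, 0, 0, 0], [0.75, 0, 0, 0, 0, 0, 0], [0.75, 0, 0, -5, 0, 0, 0], [0.75, 0, 0, -25, 0, 0, 0]]]'

```text
time_s: 11.7
tcp_pos: [0.3811, 0.3265, 0.0759]
ee_rot: [[-0.91, -0.415, -0.003], [-0.415, 0.91, -0.004], [0.004, -0.002, -1.0]]
wrist_force: [0.5, -1.1, 0.7]
gripper_width: 0.248
gripper_force: 0.0
```

servo_tool --commands '[[[0.75, 0, 0, -30, 0, 0, 0], [0.75, 0, 0, -70, 0, 0, 0], [0.5, 25, -30, -80, 0, 0, 0], [0.3, 30, -75, -80, 0, 0, 0], [0.1, 30, -115, -80, 0, 0, 0]]]'

```text
time_s: 12.2
tcp_pos: [0.4019, 0.2094, 0.1583]
ee_rot: [[-0.909, -0.417, 0.001], [-0.417, 0.909, 0.002], [-0.002, 0.001, -1.0]]
wrist_force: [0.8, -0.3, -0.3]
gripper_width: 0.441
gripper_force: 0.0
```

```bash
python3 m2.py | tail -1;  python3 - <<'E'
from h import *
plan(.46,.21,.2,275)
c=cap('top'); a=c['pixels'][160:310,110:280,::-1]; a=cv2.resize(a,(680,600),interpolation=cv2.INTER_CUBIC)
cv2.imwrite('pics/q2.png',a)
E
```

```text
t 12.25 tcp [402.7 205.3 157.7] shift mm [-54.1 -19.4 -42.3] rv [-0.     -0.0013 -1.2323] rows>= 1.4273440140562146 8.219529532599546 F [ 1.9 -4.3 -0. ] w 42.1 gf 0.0Traceback (most recent call last):
  File "m2.py", line 10, in <module>
    while col[up]>col[k]/2: up-=1
          ~~~^^^^
IndexError: index -51 is out of bounds for axis 0 with size 50
```

View pics/q2.png

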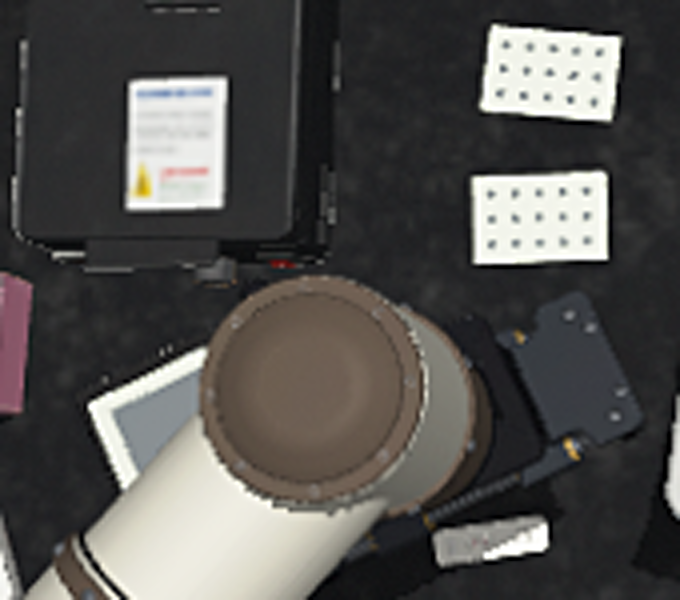

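The arm hides part of the tray. The middle sheet sits at (245,214) in the top image, unmoved. I'm going to it now.

servo_tool --commands '[[[0, -20, -12, 0, 0, 0, -0.13], [0, -50, -30, 0, 0, 0, -0.27], [0, -80, -48, 0, 0, 0, -0.41], [0, -108, -65, 0, 0, 0, -0.55], [0, -134, -80, 0, 0, 0, -0.69]]]'

```text
time_s: 12.8
tcp_pos: [0.559, 0.1938, 0.1572]
ee_rot: [[-0.432, -0.902, 0.0], [-0.902, 0.432, 0.0], [-0.0, -0.0, -1.0]]
wrist_force: [-1.2, 0.3, -0.6]
gripper_width: 0.954
gripper_force: 0.0
```

servo_tool --commands '[[[0, 0, 0, 20, 0, 0, -0.13], [0, 0, 0, 40, 0, 0, -0.26], [0, 0, 0, 60, 0, 0, -0.39], [0, 0, 0, 70, 0, 0, -0.453], [0, 0, 0, 70, 0, 0, -0.453]]]'

```text
time_s: 13.3
tcp_pos: [0.5565, 0.1935, 0.0853]
ee_rot: [[0.0, -1.0, -0.003], [-1.0, -0.0, -0.002], [0.002, 0.003, -1.0]]
wrist_force: [0.2, 0.8, -0.2]
gripper_width: 0.999
gripper_force: 0.0
```

```bash
cat > m3.py <<'E'
from h import *
C=np.array([.427,.3904]); Y=np.radians(24.7); RR=np.array([[np.cos(Y),-np.sin(Y)],[np.sin(Y),np.cos(Y)]])
def white(z,box,thr=125,minA=100,k=5):
    c=cap("top"); g=cv2.cvtColor(c["pixels"],cv2.COLOR_RGB2GRAY); m=np.zeros_like(g); u0,v0,u1,v1=box
    m[v0:v1,u0:u1]=(g[v0:v1,u0:u1]>thr); m=cv2.morphologyEx(m,cv2.MORPH_CLOSE,np.ones((k,k)))
    return c,m,[q for q in cv2.findContours(m,0,1)[0] if cv2.contourArea(q)>minA]
def sheets():
    c,m,cs=white(.006,(214,150,275,305))
    for q in cs: print("sheet",cv2.minAreaRect((ray(c,q.reshape(-1,2),.006)[:,:2]*1000).astype(np.float32)))
def tray(z):
    c,m,cs=white(z,(125,225,205,310),thr=100,k=3)
    q=max(cs,key=cv2.contourArea).reshape(-1,2); w=(ray(c,q,z)[:,:2]-C)@RR*1000
    print("tray contour in rocker mm: x",np.percentile(w[:,0],[0,3,97,100]).round(1),"y",np.percentile(w[:,1],[0,3,97,100]).round(1),len(q))
    return c,m,w
E
python3 - <<'E'
from m3 import *
plan(.558,.188,.0125,270.2); sheets()
c,m,w=tray(.054)
h=cv2.resize(c["pixels"][220:310,120:210,::-1],(540,540),interpolation=cv2.INTER_CUBIC); cv2.imwrite("pics/q3.png",h)
E
```

```text
t 13.3 tcp [556.5 193.5  85.3] shift mm [ 5.3 -1.8 72.8] rv [ 0.0033 -0.002  -0.0031] rows>= 1.4612320495574003 0.03296489932661618 F [ 0.2  0.8 -0.2] w 86.9 gf 0.0
sheet ((357.30731201171875, 219.21583557128906), (22.598379135131836, 70.19206237792969), 7.5952372550964355)
sheet ((459.1427917480469, 214.65492248535156), (67.29385375976562, 84.06230926513672), 3.907813310623169)
sheet ((605.80126953125, 182.85850524902344), (82.55036926269531, 145.0691680908203), 86.0072250366211)
tray contour in rocker mm: x [-138.3 -130.   120.6  128.5] y [-90.5 -87.7  98.2 103.8] 338
```

View pics/q3.png

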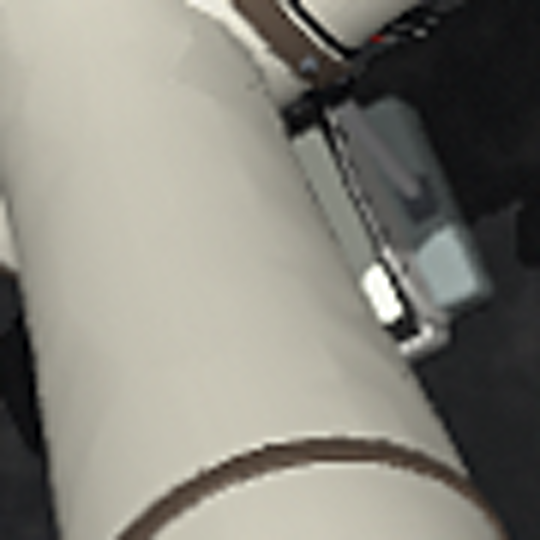

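The arm still covers the tray in this crop, so I'll pick the sheet, swing right, and then measure the tray.

servo_tool --commands '[[[0, 3, -1, 10, 0, 0, 0], [0, 5, -2, 30, 0, 0, 0], [0, 5, -2, 50, 0, 0, 0], [0, 5, -2, 65, 0, 0, 0], [0, 5, -2, 72.5, 0, 0, 0]]]'

```text
time_s: 13.9
tcp_pos: [0.559, 0.1881, 0.0133]
ee_rot: [[-0.001, -1.0, -0.001], [-1.0, 0.001, -0.001], [0.001, 0.001, -1.0]]
wrist_force: [-0.8, -0.9, -0.6]
gripper_width: 0.998
gripper_force: 0.0
```

servo_tool --commands '[[[0, 0, 0, 0, 0, 0, 0], [0, 0, 0, 0, 0, 0, 0], [0, 0, 0, 0, 0, 0, 0], [0.3, 0, 0, 0, 0, 0, 0], [0.6, 0, 0, 0, 0, 0, 0]]]'

```text
time_s: 14.4
tcp_pos: [0.5598, 0.1887, 0.0152]
ee_rot: [[0.0, -1.0, 0.001], [-1.0, -0.0, 0.001], [-0.001, -0.001, -1.0]]
wrist_force: [-0.8, -0.9, -0.2]
gripper_width: 0.894
gripper_force: 0.0
```

servo_tool --commands '[[[1, 0, 0, 0, 0, 0, 0], [1, 0, 0, 0, 0, 0, 0], [1, 0, 0, 0, 0, 0, 0], [1, 0, 0, 0, 0, 0, 0], [1, 0, 0, 0, 0, 0, 0]]]'

```text
time_s: 14.9
tcp_pos: [0.5595, 0.1886, 0.0146]
ee_rot: [[0.0, -1.0, 0.0], [-1.0, -0.0, 0.0], [-0.0, -0.0, -1.0]]
wrist_force: [0.0, -0.1, 0.8]
gripper_width: 0.63
gripper_force: 30.0
```

servo_tool --commands '[[[0.25, 0, 0, 0, 0, 0, 0], [0.25, 0, 0, 1, 0, 0, 0], [0.25, 0, 0, 2.5, 0, 0, 0], [0.25, 0, 0, 2.5, 0, 0, 0], [0.25, 0, 0, 2.5, 0, 0, 0]]]'

```text
time_s: 15.4
tcp_pos: [0.5594, 0.1885, 0.0119]
ee_rot: [[0.0, -1.0, -0.0], [-1.0, -0.0, -0.0], [0.0, 0.0, -1.0]]
wrist_force: [-0.5, -0.4, -0.4]
gripper_width: 0.75
gripper_force: 0.0
```

servo_tool --commands '[[[1, 0, 0, 0, 0, 0, 0], [1, 0, 0, 0, 0, 0, 0], [1, 0, 0, 0, 0, 0, 0], [1, 0, 0, 0, 0, 0, 0], [1, 0, 0, 0, 0, 0, 0]]]'

```text
time_s: 15.9
tcp_pos: [0.5595, 0.1885, 0.0121]
ee_rot: [[0.0, -1.0, 0.0], [-1.0, -0.0, 0.0], [-0.0, -0.0, -1.0]]
wrist_force: [0.8, -0.4, 0.5]
gripper_width: 0.633
gripper_force: 30.0
```

servo_tool --commands '[[[1, 0, 0, -5, 0, 0, 0], [1, 0, 0, -40, 0, 0, 0], [1, 0, 0, -85, 0, 0, 0], [1, 0, 0, -135, 0, 0, 0], [1, 0, 0, -185, 0, 0, 0]]]'

```text
time_s: 16.4
tcp_pos: [0.559, 0.1882, 0.1992]
ee_rot: [[0.0, -1.0, -0.0], [-1.0, -0.0, -0.0], [0.0, 0.0, -1.0]]
wrist_force: [1.2, 0.4, -0.4]
gripper_width: 0.635
gripper_force: 30.0
```

servo_tool --commands '[[[1, 40, 0, -10, 0, 0, 0], [1, 80, 0, -20, 0, 0, 0], [1, 120, 0, -20, 0, 0, 0], [1, 160, 0, -20, 0, 0, 0], [1, 200, 0, -20, 0, 0, 0]]]'

```text
time_s: 16.9
tcp_pos: [0.5591, -0.013, 0.2177]
ee_rot: [[0.001, -1.0, 0.001], [-1.0, -0.001, 0.0], [-0.0, -0.001, -1.0]]
wrist_force: [0.3, 0.5, 0.8]
gripper_width: 0.635
gripper_force: 30.0
```

servo_tool --commands '[[[1, 40, 0, 0, 0, 0, 0], [1, 80, 0, 0, 0, 0, 0], [1, 120, 0, 0, 0, 0, 0], [1, 150, 0, 0, 0, 0, 0], [1, 150, 0, 0, 0, 0, 0]]]'

```text
time_s: 17.4
tcp_pos: [0.559, -0.1645, 0.2171]
ee_rot: [[-0.004, -1.0, -0.0], [-1.0, 0.004, -0.0], [0.0, 0.0, -1.0]]
wrist_force: [-0.5, -0.0, -0.3]
gripper_width: 0.64
gripper_force: 30.0
```

```bash
python3 - <<'E'
from m3 import *
plan(.427,.3904,.25,294.7); sheets()
c,m,w=tray(.054)
h=cv2.resize(c["pixels"][220:310,120:210,::-1],(600,600),interpolation=cv2.INTER_CUBIC); cv2.imwrite("pics/q4.png",h)
for a in range(-50,60,10):
    k=w[abs(w[:,0]-a)<3]; k2=w[abs(w[:,1]-a)<3]
    print(a,"y@x",k[:,1].round(1).tolist(),"x@y",k2[:,0].round(1).tolist())
E
```

```text
t 17.4 tcp [ 559.  -164.5  217.1] shift mm [-554.4  134.3  -33.1] rv [ 3.000e-04 -3.000e-04 -4.353e-01] rows>= 11.427562124696003 2.903215695401796 F [-0.5 -0.  -0.3] w 55.7 gf 30.0
sheet ((357.2845458984375, 219.3865966796875), (22.598379135131836, 69.84751892089844), 7.5952372550964355)
sheet ((454.8530578613281, 215.67410278320312), (57.2593994140625, 82.85770416259766), 5.509634971618652)
sheet ((651.3836669921875, 180.73843383789062), (84.41437530517578, 55.82319641113281), 83.11222076416016)
tray contour in rocker mm: x [-81.  -74.4  43.7  49.3] y [-90.7 -90.1  55.1  56.6] 269
-50 y@x [-34.4, -33.4, -32.4, 15.8, 21.1, 26.5, 31.9, 37.3, 42.7, 55.7, -69.8, -70.8, -71.7, -77.1, -82.4] x@y [39.9, 41.0, 42.0, -59.4, -58.3]
-40 y@x [55.3, 54.0, 50.8, 48.6, 45.4, 43.2, 40.0, 37.8, 34.7, 32.4, 29.3, 27.1, 23.9, 21.7, 18.5, 16.3, 14.1, 10.9, 8.7, 5.6, 3.4, -2.0, -7.4, -12.7, -15.9, -18.1, -21.3, -23.4, -26.6, -28.8, -89.7, -88.5, -89.5] x@y [42.0, 40.8, -81.0, -79.9]
-30 y@x [53.6, 54.6, -89.3, -90.3] x@y [41.8, 40.7, -42.4, -43.4, -52.0, -53.2, -58.6, -59.6, -75.7]
-20 y@x [54.2, 55.2,
[... 414 characters left out ...]
@x [55.5, 54.2, -90.6, -89.4] x@y [41.2, 40.1, 41.2, -41.9, -40.8, -53.8, -52.7, -55.9, -57.0]
30 y@x [53.9, 54.8, -89.2, -90.1, -88.9] x@y [41.1, 40.0, -42.1, -40.9, -42.0, -53.9, -52.9, -55.0, -56.1, -55.0]
40 y@x [-86.5, -83.3, -81.1, -77.9, -75.7, -73.5, -69.1, -60.6, -57.4, -55.2, -52.0, -49.8, -47.6, -42.2, -39.0, -36.8, -33.6, -31.4, -28.2, -25.9, -22.8, -20.5, -17.3, -15.1, -12.9, -9.7, -7.5, 1.1, 4.3, 6.5, 9.7, 12.0, 15.2, 17.4, 20.6, 22.8, 26.0, 28.3, 31.5, 33.7, 36.9, 39.1, 41.4, 44.6, 46.8, 50.0, 52.3, 53.2, 54.2, -88.7] x@y [41.0, 42.1, -41.1, -42.1, -52.9, -54.0, -53.0, -56.2, -55.1]
50 y@x [-4.0, -5.0, -1.8, 0.4] x@y [40.9, 42.0, 34.2, -41.2, -42.3, -53.1, -54.2, -56.3, -57.4]
```

View pics/q4.png

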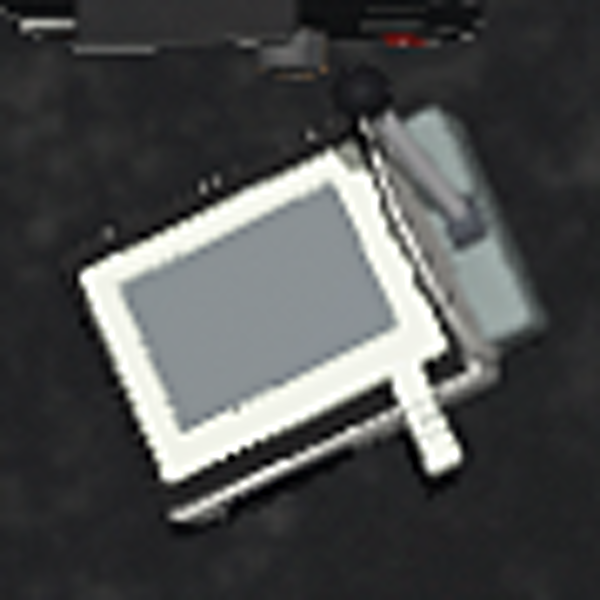

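The tray sits centred on the bed: x is −42 to +42 and y up to +55 in the rocker frame, tab to the front. I'll bring the sheet over it.

servo_tool --commands '[[[1, -35, 8, -5, 0, 0, 0], [1, -75, 18, -10, 0, 0, 0], [1, -115, 28, -10, 0, 0, 0], [1, -155, 38, -10, 0, 0, 0], [1, -195, 48, -10, 0, 0, 0]]]'

```text
time_s: 18.0
tcp_pos: [0.5105, 0.0362, 0.2275]
ee_rot: [[0.002, -1.0, 0.001], [-1.0, -0.002, 0.001], [-0.001, -0.001, -1.0]]
wrist_force: [1.0, 0.6, 0.2]
gripper_width: 0.636
gripper_force: 30.0
```

servo_tool --commands '[[[1, -40, 10, 0, 0, 0, 0], [1, -80, 20, 0, 0, 0, 0], [1, -120, 30, 0, 0, 0, 0], [1, -160, 40, 0, 0, 0, 0], [1, -195, 48, 0, 0, 0, 0]]]'

```text
time_s: 18.5
tcp_pos: [0.4618, 0.2314, 0.2275]
ee_rot: [[0.003, -1.0, 0.001], [-1.0, -0.003, 0.001], [-0.001, -0.001, -1.0]]
wrist_force: [0.4, -0.6, -0.2]
gripper_width: 0.64
gripper_force: 30.0
```

servo_tool --commands '[[[1, -35, 8, 0, 0, 0, -0.08], [1, -70, 16, 0, 0, 0, -0.17], [1, -105, 24, 0, 0, 0, -0.26], [1, -140, 32, 0, 0, 0, -0.35], [1, -165, 37, 0, 0, 0, -0.435]]]'

```text
time_s: 19.0
tcp_pos: [0.4244, 0.3965, 0.2273]
ee_rot: [[0.428, -0.904, 0.0], [-0.904, -0.428, 0.001], [-0.001, -0.0, -1.0]]
wrist_force: [0.0, -0.2, 0.1]
gripper_width: 0.638
gripper_force: 30.0
```

```bash
python3 -c "
from h import *
plan(.427,.3904,.08,294.7)"
```

```text
t 19.0 tcp [424.4 396.5 227.3] shift mm [  6.7   0.3 147.3] rv [-0.0004  0.0005  0.0114] rows>= 2.948333852371631 0.07645478280443524 F [ 0.  -0.2  0.1] w 55.5 gf 30.0
```

servo_tool --commands '[[[1, 3, 0, 30, 0, 0, 0.006], [1, 6, 0, 65, 0, 0, 0.0114], [1, 6, 0, 100, 0, 0, 0.0114], [1, 6, 0, 130, 0, 0, 0.0114], [1, 6, 0, 147, 0, 0, 0.0114]]]'

```text
time_s: 19.5
tcp_pos: [0.4267, 0.3878, 0.0776]
ee_rot: [[0.413, -0.911, -0.003], [-0.911, -0.413, -0.003], [0.002, 0.004, -1.0]]
wrist_force: [-0.5, -0.7, -0.5]
gripper_width: 0.633
gripper_force: 30.0
```

servo_tool --commands '[[[1, 0, 0, 0, 0, 0, 0], [1, 0, 0, 0, 0, 0, 0], [1, 0, 0, 0, 0, 0, 0], [1, 0, 0, 0, 0, 0, 0], [1, 0, 0, 0, 0, 0, 0]]]'

```text
time_s: 20.0
tcp_pos: [0.4292, 0.3886, 0.0812]
ee_rot: [[0.412, -0.911, 0.001], [-0.911, -0.412, 0.002], [-0.001, -0.002, -1.0]]
wrist_force: [-0.4, 0.7, 0.2]
gripper_width: 0.633
gripper_force: 30.0
```

```bash
python3 -c "
from h import *
plan(.427,.3904,.067,294.7)"
```

```text
t 20.0 tcp [429.2 388.6  81.2] shift mm [-2.6  1.3 14.2] rv [-0.0018  0.0011 -0.007 ] rows>= 0.2894847426852507 0.0486267445873539 F [-0.4  0.7  0.2] w 55.0 gf 30.0
```

servo_tool --commands '[[[1, -2.6, 1.3, 5, 0, 0, -0.007], [1, -2.6, 1.3, 9, 0, 0, -0.007], [1, -2.6, 1.3, 12, 0, 0, -0.007], [1, -2.6, 1.3, 14, 0, 0, -0.007], [1, -2.6, 1.3, 14, 0, 0, -0.007]]]'

```text
time_s: 20.5
tcp_pos: [0.4266, 0.3897, 0.0661]
ee_rot: [[0.418, -0.909, -0.0], [-0.909, -0.418, -0.001], [0.0, 0.0, -1.0]]
wrist_force: [-0.8, -0.7, 1.4]
gripper_width: 0.637
gripper_force: 30.0
```

servo_tool --commands '[[[1, 0, 0, 0, 0, 0, 0], [0.22, 0, 0, 0, 0, 0, 0], [0.22, 0, 0, 0, 0, 0, 0], [0.22, 0, 0, 0, 0, 0, 0], [0.22, 0, 0, 0, 0, 0, 0]]]'

```text
time_s: 21.0
tcp_pos: [0.4267, 0.3899, 0.066]
ee_rot: [[0.418, -0.909, 0.0], [-0.909, -0.418, 0.0], [-0.0, -0.0, -1.0]]
wrist_force: [0.1, -0.7, 0.1]
gripper_width: 0.77
gripper_force: 0.0
```

servo_tool --commands '[[[0.22, 0, 0, -15, 0, 0, 0], [0.22, 0, 0, -50, 0, 0, 0], [0.3, 0, 0, -95, 0, 0, 0], [0.5, 0, 0, -140, 0, 0, 0], [0.72, 0, 0, -180, 0, 0, 0]]]'

```text
time_s: 21.5
tcp_pos: [0.4268, 0.3899, 0.2485]
ee_rot: [[0.418, -0.909, 0.001], [-0.909, -0.418, 0.001], [-0.001, -0.001, -1.0]]
wrist_force: [-0.3, 0.6, -0.3]
gripper_width: 0.601
gripper_force: 0.0
```

```bash
python3 -c "
from h import *
plan(.5,-.1,.25,178)"
```

```text
t 21.5 tcp [426.8 389.9 248.5] shift mm [475.6 138.2  -2. ] rv [-3.0000e-04  2.0000e-03  2.0368e+00] rows>= 9.905896123294383 13.585308975339668 F [-0.3  0.6 -0.3] w 52.3 gf 0.0
```

servo_tool --commands '[[[0.72, 40, 12, 0, 0, 0, 0.14], [0.72, 82, 24, 0, 0, 0, 0.28], [0.72, 124, 36, 0, 0, 0, 0.42], [0.72, 166, 48, 0, 0, 0, 0.56], [0.72, 208, 60, 0, 0, 0, 0.7]]]'

```text
time_s: 22.0
tcp_pos: [0.4589, 0.1742, 0.2462]
ee_rot: [[-0.271, -0.963, 0.0], [-0.963, 0.271, 0.0], [-0.0, -0.0, -1.0]]
wrist_force: [1.2, 0.7, 0.4]
gripper_width: 0.294
gripper_force: 0.0
```

```bash
python3 -c "
from h import *
plan(.5,-.1,.25,178)"
```

```text
t 22.0 tcp [458.9 174.2 246.2] shift mm [ 252.8 -113.8   -3.9] rv [0.0000e+00 6.0000e-04 1.3315e+00] rows>= 5.544959739836785 8.881021226418223 F [1.2 0.7 0.4] w 25.5 gf 0.0
```

servo_tool --commands '[[[0.72, 40, -18, 0, 0, 0, 0.14], [0.72, 80, -36, 0, 0, 0, 0.28], [0.72, 120, -54, 0, 0, 0, 0.42], [0.72, 160, -72, 0, 0, 0, 0.56], [0.72, 200, -90, 0, 0, 0, 0.7]]]'

```text
time_s: 22.5
tcp_pos: [0.4926, -0.0427, 0.2463]
ee_rot: [[-0.827, -0.562, 0.001], [-0.562, 0.827, 0.0], [-0.001, -0.0, -1.0]]
wrist_force: [0.2, 0.3, 1.5]
gripper_width: 0.277
gripper_force: 0.0
```

```bash
python3 - <<'E'
from m3 import *
plan(.5175,-.333,.15,178)
c=cap("top"); g=cv2.cvtColor(c["pixels"],cv2.COLOR_RGB2GRAY).astype(float)
print(g[212:232,447:474].astype(int))
h=cv2.resize(c["pixels"][220:310,120:210,::-1],(400,400),interpolation=cv2.INTER_CUBIC)
h2=cv2.resize(c["pixels"][165:245,410:490,::-1],(400,400),interpolation=cv2.INTER_CUBIC); cv2.imwrite("pics/q5.png",np.hstack([h,h2]))
E
```

```text
t 22.5 tcp [492.6 -42.7 246.3] shift mm [ 142.5 -254.2   96.2] rv [0.     0.0008 0.6311] rows>= 6.138010434768671 4.209662274853749 F [0.2 0.3 1.5] w 24.1 gf 0.0
[[113 113 113 112 145 142 107 123 241 252 251 249 249 248 248 248 247 247
  247 247 247 246 247 250 255 179 132]
 [140 140 137 131 127 128 255 255 255 255 255 255 255 255 255 255 255 255
  255 255 254 252 252 255 255 191 101]
 [122 125 123 120 121 140 163 164 169 172 175 179 184 189 193 197 200 212
  227 224 241 253 254 255 220  97  46]
 [ 95  99  95 255 116 113 113 101  89  94 100 120 124 102 100 105 106 109
  112 112 118 122 157 127  69  43  45]
 [175  74  63 255 255 255 255 222  56 165 151  50  55  54  56  55  56  58
   61  65  68  67  77  57  42  49  52]
 [178  77  56 254 254 251 254 244 154 166 169 170 172 172 171 172 172 178
  140  69  73  73  74  69  65  65  53]
 [135  87  60 254 254 249 254 242 137 155 160 163 165 168 169 171 172 138
   75  77  80  81  81  82  83  83  75]
 [ 15  20  38 254 255 251 255 215   0  15  19  22  22  22  24  31  41  41
   40  43  44  46  46  47  48  46  48]
 [ 16   7  32 200 240 234 241 187 
[... 622 characters left out ...]
  35  34  34  34  35]
 [ 17  11  42 173 255 253 254 255   1  31  36  35  34  36  36  36  35  39
   40  37  35  35  35  35  34  33  35]
 [ 20  13  39 167 255 251 254 255   4  32  35  36  34  35  38  35  35  40
   41  38  36  35  35  34  35  35  34]
 [ 24  17  16 164 255 254 255 255   6  32  36  34  35  35  37  34  36  41
   41  39  35  34  36  34  34  36  35]
 [ 23  19  23 161 255 255 255 255  11  33  35  35  36  35  37  38  37  38
   40  39  40  41  38  37  34  34  35]
 [ 23  20  32  77  91  93 123  88  23  33  37  35  35  35  37  36  38  35
   36  39  41  44  42  37  35  33  37]
 [ 23  22  17   9   3  20  22  25  32  33  34  34  35  35  34  35  36  36
   38  40  44  47  45  40  36  36  40]]
```

View pics/q5.png

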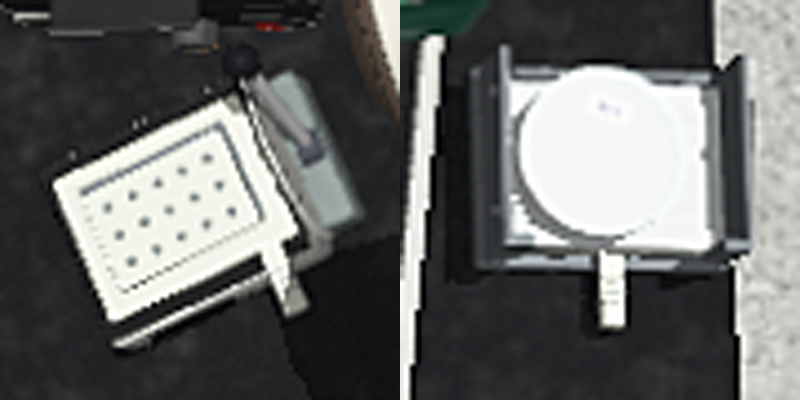

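Left: the sheet with its dots lies on the first cassette, pattern centred at about (169,209) in the crop. Right: tray_2 has sunk, its tab at (612,290), and the dish and cover are undisturbed.

```bash
python3 - <<'E'
from m3 import *
c=cap("top")
print("sheet centre in rocker mm",((ray(c,[(157.6,266.6)],.06)[0,:2]-C)@RR*1000).round(1))
print("tab2 mid",ray(c,[(452.2,224)],.014)," tip",ray(c,[(452.2,228.9)],.010), "tab1 ref",ray(c,[(466.4,224)],.014),ray(c,[(466.4,228.75)],.010))
plan(.518,-.3315,.15,178)
E
```

```text
sheet centre in rocker mm [-1.4  0. ]
tab2 mid [[ 0.51979091 -0.3333813   0.014     ]]  tip [[ 0.50792663 -0.33378058  0.01      ]] tab1 ref [[ 0.51903168 -0.37009007  0.014     ]] [[ 0.50751661 -0.37058261  0.01      ]]
t 22.6 tcp [492.6 -44.8 245.9] shift mm [ 139.2 -251.8   96. ] rv [-5.000e-04 -6.000e-04  6.284e-01] rows>= 6.066608802687757 4.191500067583801 F [-0.3 -0.1 -0.9] w 24.3 gf 0.0
```

servo_tool --commands '[[[0.72, 24, -43, 0, 0, 0, 0.13], [0.72, 48, -86, 0, 0, 0, 0.26], [0.72, 72, -130, 0, 0, 0, 0.39], [0.72, 96, -174, 0, 0, 0, 0.52], [0.72, 120, -218, 0, 0, 0, 0.6284]]]'

```text
time_s: 23.1
tcp_pos: [0.5173, -0.2896, 0.2461]
ee_rot: [[-1.0, 0.03, 0.0], [0.03, 1.0, 0.0], [-0.0, 0.0, -1.0]]
wrist_force: [1.6, -0.1, -0.0]
gripper_width: 0.281
gripper_force: 0.0
```

```bash
python3 - <<'E'
from m3 import *
plan(.518,-.332,.1,178)
E
```

```text
t 23.1 tcp [ 517.3 -289.6  246.1] shift mm [ -1.9 -42.4 146.1] rv [0.0001 0.0005 0.0048] rows>= 3.04293096384439 0.03199464893961309 F [ 1.6 -0.1 -0. ] w 24.5 gf 0.0
```

servo_tool --commands '[[[0.72, -1, -30, 10, 0, 0, 0.0048], [0.72, -2, -42, 45, 0, 0, 0.0048], [0.72, -2, -42, 85, 0, 0, 0.0048], [0.72, -2, -42, 120, 0, 0, 0.0048], [0.72, -2, -42, 146, 0, 0, 0.0048]]]'

```text
time_s: 23.6
tcp_pos: [0.517, -0.3295, 0.0973]
ee_rot: [[-1.0, 0.031, -0.003], [0.031, 1.0, 0.001], [0.003, 0.001, -1.0]]
wrist_force: [0.2, 0.6, 0.8]
gripper_width: 0.277
gripper_force: 0.0
```

servo_tool --commands '[[[0.72, 0, 0, 0, 0, 0, 0], [0.72, 0, 0, 0, 0, 0, 0], [0.72, 0, 0, 0, 0, 0, 0], [0.72, 0, 0, 0, 0, 0, 0], [0.72, 0, 0, 0, 0, 0, 0]]]'

```text
time_s: 24.1
tcp_pos: [0.5187, -0.3304, 0.1016]
ee_rot: [[-1.0, 0.031, 0.003], [0.031, 1.0, -0.001], [-0.003, -0.001, -1.0]]
wrist_force: [1.0, -0.5, 0.3]
gripper_width: 0.281
gripper_force: 0.0
```

```bash
python3 - <<'E'
from m3 import *
plan(.518,-.332,.015,178)
E
```

```text
t 24.1 tcp [ 518.7 -330.4  101.6] shift mm [ 0.9 -1.6 86.6] rv [-0.0008  0.0026  0.0037] rows>= 1.732001132463253 0.030871002379232633 F [ 1.  -0.5  0.3] w 24.4 gf 0.0
```

servo_tool --commands '[[[0.72, 1, -2, 25, 0, 0, 0.004], [0.72, 1, -2, 50, 0, 0, 0.004], [0.72, 1, -2, 70, 0, 0, 0.004], [0.72, 1, -2, 80, 0, 0, 0.004], [0.72, 1, -2, 87, 0, 0, 0.004]]]'

```text
time_s: 24.6
tcp_pos: [0.5171, -0.3323, 0.0128]
ee_rot: [[-0.999, 0.035, 0.0], [0.035, 0.999, -0.0], [-0.0, -0.0, -1.0]]
wrist_force: [0.7, -0.3, -0.1]
gripper_width: 0.282
gripper_force: 0.0
```

servo_tool --commands '[[[0.72, 0, 0, 0, 0, 0, 0], [0.72, 0, 0, 0, 0, 0, 0], [1, 0, 0, 0, 0, 0, 0], [1, 0, 0, 0, 0, 0, 0], [1, 0, 0, 0, 0, 0, 0]]]'

```text
time_s: 25.1
tcp_pos: [0.5168, -0.3305, 0.0138]
ee_rot: [[-0.999, 0.036, -0.0], [0.036, 0.999, 0.002], [0.0, 0.002, -1.0]]
wrist_force: [-0.5, 9.1, 4.4]
gripper_width: 0.136
gripper_force: 30.0
```

servo_tool --commands '[[[1, 0, 0, 0, 0, 0, 0], [1, 0, 0, 0, 0, 0, 0], [1, 0, 0, 0, 0, 0, 0], [1, 0, 0, 0, 0, 0, 0], [1, 0, 0, 0, 0, 0, 0]]]'

```text
time_s: 25.6
tcp_pos: [0.5168, -0.3305, 0.0139]
ee_rot: [[-0.999, 0.035, -0.0], [0.035, 0.999, 0.002], [0.001, 0.002, -1.0]]
wrist_force: [-0.6, 7.8, 5.0]
gripper_width: 0.134
gripper_force: 30.0
```

servo_tool --commands '[[[1, 3, 0, 0, 0, 0, 0], [1, 7, 0, 0, 0, 0, 0], [1, 12, 0, 0, 0, 0, 0], [1, 17, 0, 0, 0, 0, 0], [1, 22, 0, 0, 0, 0, 0]]]'

```text
time_s: 26.1
tcp_pos: [0.4978, -0.3307, 0.014]
ee_rot: [[-0.999, 0.033, 0.006], [0.033, 0.999, -0.001], [-0.006, -0.001, -1.0]]
wrist_force: [3.8, 4.2, -0.2]
gripper_width: 0.134
gripper_force: 30.2
```

servo_tool --commands '[[[1, 5, 0.5, 0, 0, 0, 0], [1, 10, 1, 0, 0, 0, 0], [1, 16, 1.5, 0, 0, 0, 0], [1, 22, 2, 0, 0, 0, 0], [1, 27, 2, 0, 0, 0, 0]]]'

```text
time_s: 26.6
tcp_pos: [0.4687, -0.3289, 0.0137]
ee_rot: [[-0.999, 0.035, 0.003], [0.035, 0.999, -0.001], [-0.003, -0.001, -1.0]]
wrist_force: [4.6, -0.1, 1.0]
gripper_width: 0.133
gripper_force: 30.0
```

servo_tool --commands '[[[1, 6, 0, 0, 0, 0, 0], [1, 12, 0, 0, 0, 0, 0], [1, 18, 0, 0, 0, 0, 0], [1, 24, 0, 0, 0, 0, 0], [1, 30, 0, 0, 0, 0, 0]]]'

```text
time_s: 27.1
tcp_pos: [0.4366, -0.3273, 0.0128]
ee_rot: [[-0.999, 0.036, -0.002], [0.036, 0.999, 0.001], [0.002, 0.001, -1.0]]
wrist_force: [1.4, 0.2, 0.4]
gripper_width: 0.128
gripper_force: 30.0
```

servo_tool --commands '[[[1, 6, 0, 0, 0, 0, 0], [1, 12, 0, 0, 0, 0, 0], [1, 18, 0, 0, 0, 0, 0], [1, 24, 0, 0, 0, 0, 0], [1, 30, 0, 0, 0, 0, 0]]]'

```text
time_s: 27.6
tcp_pos: [0.407, -0.3261, 0.0127]
ee_rot: [[-0.999, 0.035, -0.001], [0.035, 0.999, 0.001], [0.001, 0.0, -1.0]]
wrist_force: [0.0, 0.1, -1.5]
gripper_width: 0.133
gripper_force: 30.0
```

servo_tool --commands '[[[1, 7, 0, 0, 0, 0, 0], [1, 14, 0, 0, 0, 0, 0], [1, 21, 0, 0, 0, 0, 0], [1, 28, 0, 0, 0, 0, 0], [1, 32, 0, 0, 0, 0, 0]]]'

```text
time_s: 28.1
tcp_pos: [0.3752, -0.3251, 0.013]
ee_rot: [[-0.999, 0.036, -0.0], [0.036, 0.999, 0.0], [0.0, 0.0, -1.0]]
wrist_force: [0.1, 1.3, -0.7]
gripper_width: 0.132
gripper_force: 30.0
```

servo_tool --commands '[[[1, 0, 0, 0, 0, 0, 0], [1, 0, 0, 0, 0, 0, 0], [1, 0, 0, 0, 0, 0, 0], [1, 0, 0, 0, 0, 0, 0], [1, 0, 0, 0, 0, 0, 0]]]'

```text
time_s: 28.6
tcp_pos: [0.3763, -0.3252, 0.013]
ee_rot: [[-0.999, 0.035, 0.0], [0.035, 0.999, -0.0], [-0.0, -0.0, -1.0]]
wrist_force: [0.2, 0.1, -0.8]
gripper_width: 0.129
gripper_force: 30.0
```

servo_tool --commands '[[[1, 0, 0, -20, 0, 0, 0], [1, 0, 0, -50, 0, 0, 0], [1, 0, 0, -85, 0, 0, 0], [1, 0, 0, -120, 0, 0, 0], [1, 0, 0, -155, 0, 0, 0]]]'

```text
time_s: 29.1
tcp_pos: [0.3758, -0.325, 0.1694]
ee_rot: [[-0.999, 0.035, -0.0], [0.035, 0.999, 0.0], [0.0, 0.0, -1.0]]
wrist_force: [0.8, -0.8, -1.5]
gripper_width: 0.135
gripper_force: 30.0
```

servo_tool --commands '[[[1, 0, 0, -30, 0, 0, 0], [1, 0, 0, -55, 0, 0, 0], [1, 0, 0, -75, 0, 0, 0], [1, 0, 0, -80, 0, 0, 0], [1, 0, 0, -80, 0, 0, 0]]]'

```text
time_s: 29.6
tcp_pos: [0.3762, -0.3251, 0.2482]
ee_rot: [[-0.999, 0.035, 0.001], [0.035, 0.999, -0.0], [-0.001, 0.0, -1.0]]
wrist_force: [-0.2, -0.4, -0.1]
gripper_width: 0.135
gripper_force: 30.0
```

servo_tool --commands '[[[1, -6, 30, 0, 0, 0, 0], [1, -14, 66, 0, 0, 0, 0], [1, -22, 104, 0, 0, 0, 0], [1, -30, 144, 0, 0, 0, 0], [1, -38, 184, 0, 0, 0, 0]]]'

```text
time_s: 30.1
tcp_pos: [0.4198, -0.1411, 0.2463]
ee_rot: [[-0.999, 0.036, -0.003], [0.036, 0.999, 0.0], [0.003, 0.0, -1.0]]
wrist_force: [1.4, 0.4, -1.1]
gripper_width: 0.135
gripper_force: 30.0
```

servo_tool --commands '[[[1, 1, 40, 0, 0, 0, 0], [1, 2, 80, 0, 0, 0, 0], [1, 4, 120, 0, 0, 0, 0], [1, 5, 155, 0, 0, 0, 0], [1, 6, 184, 0, 0, 0, 0]]]'

```text
time_s: 30.6
tcp_pos: [0.42, 0.043, 0.2464]
ee_rot: [[-0.999, 0.034, -0.003], [0.034, 0.999, -0.001], [0.003, -0.001, -1.0]]
wrist_force: [1.1, -0.3, -0.5]
gripper_width: 0.132
gripper_force: 30.0
```

```bash
python3 -c "
from h import *
plan(.3638,.3613,.25,204.7)"
```

```text
t 30.6 tcp [420.   43.  246.4] shift mm [ 67.1 316.2  -3.7] rv [-2.000e-04 -3.100e-03 -4.655e-01] rows>= 6.464882196001522 3.105109845452777 F [ 1.1 -0.3 -0.5] w 11.5 gf 30.0
```

servo_tool --commands '[[[1, 8, 37, 0, 0, 0, -0.06], [1, 16, 75, 0, 0, 0, -0.12], [1, 25, 114, 0, 0, 0, -0.18], [1, 33, 153, 0, 0, 0, -0.24], [1, 41, 192, 0, 0, 0, -0.3]]]'

```text
time_s: 31.1
tcp_pos: [0.3856, 0.2358, 0.2463]
ee_rot: [[-0.965, -0.264, -0.002], [-0.264, 0.965, -0.002], [0.003, -0.001, -1.0]]
wrist_force: [1.0, 0.8, -0.8]
gripper_width: 0.133
gripper_force: 30.0
```

```bash
python3 -c "
from h import *
plan(.3638,.3613,.15,204.7)"
```

```text
t 31.1 tcp [385.6 235.8 246.3] shift mm [-12.4 127.   96.1] rv [-0.0012 -0.003  -0.1639] rows>= 3.1945398425987195 1.0935109795662836 F [ 1.   0.8 -0.8] w 11.5 gf 30.0
```

servo_tool --commands '[[[1, -3, 35, 5, 0, 0, -0.05], [1, -6, 70, 20, 0, 0, -0.1], [1, -9, 100, 45, 0, 0, -0.15], [1, -12, 127, 75, 0, 0, -0.164], [1, -12, 127, 96, 0, 0, -0.164]]]'

```text
time_s: 31.6
tcp_pos: [0.364, 0.362, 0.1482]
ee_rot: [[-0.908, -0.418, -0.002], [-0.418, 0.908, -0.003], [0.004, -0.002, -1.0]]
wrist_force: [-0.3, -1.4, -1.2]
gripper_width: 0.134
gripper_force: 30.0
```

servo_tool --commands '[[[1, 0, 0, 20, 0, 0, 0], [1, 0, 0, 40, 0, 0, 0], [1, 0, 0, 55, 0, 0, 0], [1, 0, 0, 62, 0, 0, 0], [1, 0, 0, 62, 0, 0, 0]]]'

```text
time_s: 32.1
tcp_pos: [0.3646, 0.3593, 0.0881]
ee_rot: [[-0.91, -0.415, -0.002], [-0.415, 0.91, -0.004], [0.004, -0.003, -1.0]]
wrist_force: [-0.1, 0.8, -0.8]
gripper_width: 0.132
gripper_force: 30.0
```

servo_tool --commands '[[[1, 0, 0, 0, 0, 0, 0], [1, 0, 0, 0, 0, 0, 0], [1, 0, 0, 0, 0, 0, 0], [1, 0, 0, 0, 0, 0, 0], [1, 0, 0, 0, 0, 0, 0]]]'

```text
time_s: 32.6
tcp_pos: [0.3654, 0.3606, 0.0905]
ee_rot: [[-0.91, -0.416, 0.0], [-0.416, 0.91, 0.001], [-0.001, 0.001, -1.0]]
wrist_force: [-1.2, 0.4, 0.0]
gripper_width: 0.133
gripper_force: 30.0
```

```bash
python3 -c "
from h import *
plan(.3638,.3613,.064,204.7)"
```

```text
t 32.6 tcp [365.4 360.6  90.5] shift mm [ 1.2  1.2 26.5] rv [ 0.0005  0.0007 -0.0025] rows>= 0.5303342734320915 0.017707531178209498 F [-1.2  0.4  0. ] w 11.5 gf 30.0
```

servo_tool --commands '[[[1, 1, 1, 8, 0, 0, -0.0025], [1, 1, 1, 14, 0, 0, -0.0025], [1, 1, 1, 19, 0, 0, -0.0025], [1, 1, 1, 23, 0, 0, -0.0025], [1, 1, 1, 25, 0, 0, -0.0025]]]'

```text
time_s: 33.1
tcp_pos: [0.3638, 0.3607, 0.0643]
ee_rot: [[-0.909, -0.418, -0.001], [-0.418, 0.909, -0.001], [0.001, -0.001, -1.0]]
wrist_force: [-0.4, -0.0, -0.7]
gripper_width: 0.132
gripper_force: 30.0
```

servo_tool --commands '[[[1, 0, 0, 0.5, 0, 0, 0], [1, 0, 0, 1, 0, 0, 0], [1, 0, 0, 1, 0, 0, 0], [1, 0, 0, 1, 0, 0, 0], [1, 0, 0, 1, 0, 0, 0]]]'

```text
time_s: 33.6
tcp_pos: [0.3641, 0.3611, 0.0642]
ee_rot: [[-0.909, -0.418, 0.0], [-0.418, 0.909, 0.0], [-0.0, 0.0, -1.0]]
wrist_force: [-0.3, 0.2, -0.6]
gripper_width: 0.13
gripper_force: 30.0
```

servo_tool --commands '[[[1, 0, 0, 0.5, 0, 0, 0], [1, 0, 0, 1, 0, 0, 0], [1, 0, 0, 1, 0, 0, 0], [1, 0, 0, 1, 0, 0, 0], [1, 0, 0, 1, 0, 0, 0]]]'

```text
time_s: 34.1
tcp_pos: [0.364, 0.3611, 0.0633]
ee_rot: [[-0.908, -0.418, 0.0], [-0.418, 0.908, 0.0], [-0.0, 0.0, -1.0]]
wrist_force: [-0.2, -1.7, 3.0]
gripper_width: 0.136
gripper_force: 30.0
```

servo_tool --commands '[[[0.75, 0, 0, 0, 0, 0, 0], [0.75, 0, 0, 0, 0, 0, 0], [0.75, 0, 0, 0, 0, 0, 0], [0.75, 0, 0, -5, 0, 0, 0], [0.75, 0, 0, -25, 0, 0, 0]]]'

```text
time_s: 34.6
tcp_pos: [0.3632, 0.3596, 0.0867]
ee_rot: [[-0.909, -0.417, -0.003], [-0.417, 0.909, -0.004], [0.004, -0.003, -1.0]]
wrist_force: [-0.0, -0.5, -1.0]
gripper_width: 0.251
gripper_force: 0.0
```

servo_tool --commands '[[[0.75, 0, 0, -40, 0, 0, 0], [0.75, 0, 0, -80, 0, 0, 0], [0.5, 0, -20, -115, 0, 0, 0], [0.3, 0, -55, -140, 0, 0, 0], [0.1, 0, -100, -150, 0, 0, 0]]]'

```text
time_s: 35.1
tcp_pos: [0.4069, 0.2709, 0.2416]
ee_rot: [[-0.907, -0.421, 0.005], [-0.421, 0.907, 0.005], [-0.006, 0.002, -1.0]]
wrist_force: [0.8, 0.3, -1.0]
gripper_width: 0.439
gripper_force: 0.0
```

```bash
python3 -c "
from m3 import *
plan(.455,.0,.22,274); sheets()"
```

```text
t 35.1 tcp [406.9 270.9 241.6] shift mm [  70.5 -266.1   20.5] rv [-0.0017  0.0069 -1.2064] rows>= 5.5200892785802465 8.046857557332986 F [ 0.8  0.3 -1. ] w 38.2 gf 0.0
sheet ((357.30731201171875, 219.21583557128906), (22.598379135131836, 70.19206237792969), 7.5952372550964355)
sheet ((454.8833312988281, 214.7216796875), (57.349609375, 84.5850601196289), 5.3073906898498535)
sheet ((651.2219848632812, 228.8954315185547), (81.55867767333984, 56.10908126831055), 83.42340850830078)
```

servo_tool --commands '[[[0, 10, -35, 0, 0, 0, -0.14], [0, 20, -72, 0, 0, 0, -0.28], [0, 30, -112, 0, 0, 0, -0.42], [0, 40, -150, 0, 0, 0, -0.56], [0, 50, -188, 0, 0, 0, -0.7]]]'

```text
time_s: 35.65
tcp_pos: [0.4385, 0.0785, 0.2384]
ee_rot: [[-0.426, -0.905, 0.001], [-0.905, 0.426, 0.0], [-0.001, -0.0, -1.0]]
wrist_force: [1.2, 0.6, 0.0]
gripper_width: 0.937
gripper_force: 0.0
```

servo_tool --commands '[[[0, 18, 0, 0, 0, 0, -0.14], [0, 36, 0, 0, 0, 0, -0.28], [0, 54, 0, 0, 0, 0, -0.42], [0, 72, 0, 0, 0, 0, -0.53], [0, 90, 0, 0, 0, 0, -0.53]]]'

```text
time_s: 36.15
tcp_pos: [0.3994, -0.0018, 0.2383]
ee_rot: [[0.086, -0.996, 0.0], [-0.996, -0.086, 0.0], [-0.0, -0.0, -1.0]]
wrist_force: [0.5, -0.2, 0.1]
gripper_width: 1.0
gripper_force: 0.0
```

```bash
cat > m4.py <<'E'
from m3 import *
import sys
z=float(sys.argv[1]); c,m,w=tray(z)
f=lambda v:np.round(np.median(v),1) if len(v) else None
i=lambda a,b,lo,hi:(a>lo)&(a<hi)
x,y=w.T
print("rear x",f(x[i(x,0,36,48)&(abs(y)<40)]),"front x",f(x[i(x,0,-49,-36)&i(y,0,12,45)]),"left y",f(y[i(y,0,48,62)&(abs(x)<32)]))
for s,t in((-30,-10),(10,30)): print("rear x at y",s,f(x[i(x,0,36,48)&i(y,0,s,t)]),"left y at x",s,f(y[i(y,0,48,62)&i(x,0,s,t)]))
g=cv2.cvtColor(c["pixels"],cv2.COLOR_RGB2GRAY)
X=C[None]+np.array([(a,0) for a in range(-95,60,3)])/1000@RR.T
uv=proj(c,np.c_[X,np.full(len(X),z)]); print("tab axis grey",[int(g[int(round(v)),int(round(u))]) for u,v in uv])
E
python3 m4.py .068; python3 -c "
from m3 import *
plan(.4549,.2147,.1,275.3); sheets()"
```

```text
tray contour in rocker mm: x [-141.6 -135.    41.6   46.2] y [-93.7 -92.5  54.4  55.4] 310
rear x 38.9 front x -44.6 left y 54.1
rear x at y -30 38.8 left y at x -30 54.3
rear x at y 10 38.3 left y at x 10 53.5
tab axis grey [33, 31, 17, 9, 91, 252, 249, 248, 200, 254, 233, 232, 231, 246, 246, 243, 246, 244, 241, 242, 247, 245, 131, 141, 144, 145, 144, 145, 144, 145, 145, 144, 145, 145, 145, 145, 145, 144, 145, 144, 136, 169, 249, 245, 255, 187, 27, 33, 34, 36, 36, 37]
t 36.2 tcp [397.8  -3.2 238.1] shift mm [-212.5  -75.2  138. ] rv [ 0.0013 -0.0002 -0.0095] rows>= 5.284928089425315 0.06428429631623787 F [-0.8 -1.5  0.2] w 87.0 gf 0.0
sheet ((409.3558349609375, 189.8790283203125), (149.04750061035156, 150.9140167236328), 88.91088104248047)
sheet ((651.2219848632812, 228.8954315185547), (81.55867767333984, 56.10908126831055), 83.42340850830078)
```

servo_tool --commands '[[[0, -45, -15, 0, 0, 0, 0], [0, -90, -30, 0, 0, 0, 0], [0, -135, -45, 0, 0, 0, 0], [0, -180, -60, 20, 0, 0, 0], [0, -212, -75, 50, 0, 0, -0.0095]]]'

```text
time_s: 36.75
tcp_pos: [0.4584, 0.2207, 0.1895]
ee_rot: [[0.096, -0.995, 0.005], [-0.995, -0.096, 0.004], [-0.004, -0.006, -1.0]]
wrist_force: [0.4, -0.1, 0.5]
gripper_width: 0.998
gripper_force: 0.0
```

servo_tool --commands '[[[0, 0, 0, 30, 0, 0, 0], [0, 0, 0, 60, 0, 0, 0], [0, 0, 0, 88, 0, 0, 0], [0, 0, 0, 120, 0, 0, 0], [0, 0, 0, 135, 0, 0, 0]]]'

```text
time_s: 37.25
tcp_pos: [0.4556, 0.2162, 0.0504]
ee_rot: [[0.093, -0.996, -0.003], [-0.996, -0.093, -0.003], [0.002, 0.004, -1.0]]
wrist_force: [0.3, -0.5, -0.7]
gripper_width: 0.999
gripper_force: 0.0
```

servo_tool --commands '[[[0, 0, 0, 0, 0, 0, 0], [0, 0, 0, 0, 0, 0, 0], [0, 0, 0, 0, 0, 0, 0], [0, 0, 0, 0, 0, 0, 0], [0, 0, 0, 0, 0, 0, 0]]]'

```text
time_s: 37.75
tcp_pos: [0.4572, 0.2169, 0.054]
ee_rot: [[0.094, -0.996, 0.001], [-0.996, -0.094, 0.001], [-0.001, -0.002, -1.0]]
wrist_force: [0.5, 0.1, 0.3]
gripper_width: 1.0
gripper_force: 0.0
```

```bash
python3 -c "
from m3 import *
plan(.4549,.2147,.012,275.3)"
```

```text
t 37.75 tcp [457.2 216.9  54. ] shift mm [ 2.   2.5 42. ] rv [-0.0016  0.0013  0.0012] rows>= 0.842208320662807 0.015748668816969555 F [0.5 0.1 0.3] w 87.0 gf 0.0
```

servo_tool --commands '[[[0, 2, 2.5, 15, 0, 0, 0], [0, 2, 2.5, 28, 0, 0, 0], [0, 2, 2.5, 37, 0, 0, 0], [0, 2, 2.5, 41, 0, 0, 0], [0, 2, 2.5, 41, 0, 0, 0]]]'

```text
time_s: 38.25
tcp_pos: [0.4546, 0.2144, 0.0121]
ee_rot: [[0.094, -0.996, 0.0], [-0.996, -0.094, -0.0], [0.0, -0.0, -1.0]]
wrist_force: [0.1, -0.1, -0.3]
gripper_width: 0.999
gripper_force: 0.0
```

servo_tool --commands '[[[0, 0, 0, 0, 0, 0, 0], [0, 0, 0, 0, 0, 0, 0], [0, 0, 0, 0, 0, 0, 0], [0.15, 0, 0, 0, 0, 0, 0], [0.22, 0, 0, 0, 0, 0, 0]]]'

```text
time_s: 38.75
tcp_pos: [0.4545, 0.2143, 0.0122]
ee_rot: [[0.094, -0.996, 0.0], [-0.996, -0.094, 0.0], [-0.0, -0.0, -1.0]]
wrist_force: [0.5, -1.1, 0.5]
gripper_width: 0.898
gripper_force: 0.0
```

```bash
python3 -c "
from m3 import *
plan(.4549,.2147,.012,275.3)"
```

```text
t 38.75 tcp [454.5 214.3  12.2] shift mm [-0.4 -0.4  0.2] rv [-0.0002  0.0001  0.0012] rows>= 0.011662759981150453 0.008227386449353337 F [ 0.5 -1.1  0.5] w 78.1 gf 0.0
```

servo_tool --commands '[[[1, 0, 0, 0, 0, 0, 0], [1, 0, 0, 0, 0, 0, 0], [1, 0, 0, 0, 0, 0, 0], [1, 0, 0, 0, 0, 0, 0], [1, 0, 0, 0, 0, 0, 0]]]'

```text
time_s: 39.25
tcp_pos: [0.4545, 0.2143, 0.012]
ee_rot: [[0.094, -0.996, 0.0], [-0.996, -0.094, 0.0], [-0.0, -0.0, -1.0]]
wrist_force: [0.1, 0.5, -1.1]
gripper_width: 0.635
gripper_force: 30.0
```

servo_tool --commands '[[[1, 0, 0, -5, 0, 0, 0], [1, 0, 0, -40, 0, 0, 0], [1, 0, 0, -85, 0, 0, 0], [1, 0, 0, -135, 0, 0, 0], [1, 0, 0, -185, 0, 0, 0]]]'

```text
time_s: 39.75
tcp_pos: [0.454, 0.2138, 0.1992]
ee_rot: [[0.094, -0.996, -0.0], [-0.996, -0.094, -0.0], [0.0, 0.0, -1.0]]
wrist_force: [0.9, 0.7, -1.8]
gripper_width: 0.637
gripper_force: 30.0
```

servo_tool --commands '[[[1, -35, 2, -10, 0, 0, -0.06], [1, -75, 5, -20, 0, 0, -0.13], [1, -115, 8, -20, 0, 0, -0.2], [1, -150, 11, -20, 0, 0, -0.27], [1, -177, 13, -20, 0, 0, -0.337]]]'

```text
time_s: 40.25
tcp_pos: [0.4242, 0.391, 0.2174]
ee_rot: [[0.421, -0.907, 0.0], [-0.907, -0.421, 0.0], [-0.0, -0.0, -1.0]]
wrist_force: [0.2, 0.6, -1.0]
gripper_width: 0.635
gripper_force: 30.0
```

servo_tool --commands '[[[1, 0, 0, 20, 0, 0, 0], [1, 0, 0, 50, 0, 0, 0], [1, 0, 0, 85, 0, 0, 0], [1, 0, 0, 110, 0, 0, 0], [1, 0, 0, 110, 0, 0, 0]]]'

```text
time_s: 40.75
tcp_pos: [0.4231, 0.3868, 0.1034]
ee_rot: [[0.417, -0.909, -0.005], [-0.909, -0.417, -0.007], [0.004, 0.008, -1.0]]
wrist_force: [0.6, 0.0, -0.6]
gripper_width: 0.633
gripper_force: 30.0
```

servo_tool --commands '[[[1, 0, 0, 0, 0, 0, 0], [1, 0, 0, 0, 0, 0, 0], [1, 0, 0, 0, 0, 0, 0], [1, 0, 0, 0, 0, 0, 0], [1, 0, 0, 0, 0, 0, 0]]]'

```text
time_s: 41.25
tcp_pos: [0.4251, 0.3895, 0.1079]
ee_rot: [[0.418, -0.909, 0.001], [-0.909, -0.418, 0.001], [-0.001, -0.001, -1.0]]
wrist_force: [0.2, -0.4, -0.5]
gripper_width: 0.638
gripper_force: 30.0
```

```bash
python3 -c "
from m3 import *
plan(.4252,.3896,.0805,294.7)"
```

```text
t 41.25 tcp [425.1 389.5 107.9] shift mm [-0.  -0.1 27.4] rv [-0.0012  0.0008 -0.0004] rows>= 0.5476508277513791 0.009999321619398548 F [ 0.2 -0.4 -0.5] w 55.5 gf 30.0
```

servo_tool --commands '[[[1, 0, 0, 8, 0, 0, 0], [1, 0, 0, 16, 0, 0, 0], [1, 0, 0, 22, 0, 0, 0], [1, 0, 0, 26, 0, 0, 0], [1, 0, 0, 27.5, 0, 0, 0]]]'

```text
time_s: 41.75
tcp_pos: [0.4246, 0.3888, 0.08]
ee_rot: [[0.418, -0.908, -0.001], [-0.908, -0.418, -0.002], [0.002, 0.002, -1.0]]
wrist_force: [-6.0, -2.8, 12.9]
gripper_width: 0.637
gripper_force: 30.0
```

servo_tool --commands '[[[1, 0, 0, 0, 0, 0, 0], [0.22, 0, 0, 0, 0, 0, 0], [0.22, 0, 0, 0, 0, 0, 0], [0.22, 0, 0, 0, 0, 0, 0], [0.22, 0, 0, 0, 0, 0, 0]]]'

```text
time_s: 42.25
tcp_pos: [0.4252, 0.3895, 0.0795]
ee_rot: [[0.418, -0.909, 0.0], [-0.909, -0.418, 0.0], [-0.0, -0.0, -1.0]]
wrist_force: [0.4, 1.4, -0.1]
gripper_width: 0.773
gripper_force: 0.3
```

servo_tool --commands '[[[0.22, 0, 0, -15, 0, 0, 0], [0.22, 0, 0, -50, 0, 0, 0], [0.22, 0, 0, -95, 0, 0, 0.05], [0.3, 0, 0, -130, 0, 0, 0.15], [0.4, 0, 0, -150, 0, 0, 0.29]]]'

```text
time_s: 42.75
tcp_pos: [0.4257, 0.3901, 0.2331]
ee_rot: [[0.136, -0.991, 0.003], [-0.991, -0.136, 0.004], [-0.003, -0.004, -1.0]]
wrist_force: [0.2, 0.7, 0.1]
gripper_width: 0.682
gripper_force: 0.0
```

servo_tool --commands '[[[0.5, 45, 0, 0, 0, 0, 0.14], [0.5, 90, 0, 0, 0, 0, 0.28], [0.5, 135, 0, 0, 0, 0, 0.42], [0.5, 180, 0, 0, 0, 0, 0.56], [0.5, 225, 0, 0, 0, 0, 0.7]]]'

```text
time_s: 43.25
tcp_pos: [0.4562, 0.1647, 0.2294]
ee_rot: [[-0.535, -0.845, -0.0], [-0.845, 0.535, -0.0], [0.0, 0.0, -1.0]]
wrist_force: [1.1, -0.7, -0.8]
gripper_width: 0.506
gripper_force: 0.0
```

servo_tool --commands '[[[0.5, 25, -25, 0, 0, 0, 0.14], [0.5, 50, -50, 0, 0, 0, 0.28], [0.5, 75, -75, 0, 0, 0, 0.42], [0.5, 100, -100, 0, 0, 0, 0.56], [0.5, 100, -100, 0, 0, 0, 0.57]]]'

```text
time_s: 43.75
tcp_pos: [0.4882, 0.0257, 0.2292]
ee_rot: [[-0.907, -0.421, -0.001], [-0.421, 0.907, -0.001], [0.001, -0.0, -1.0]]
wrist_force: [0.0, -0.8, 0.6]
gripper_width: 0.502
gripper_force: 0.0
```

```bash
python3 - <<'E'
from m3 import *
c=cap("top")
for f in range(16,40,4):
    a=np.radians(f); q=C+RR@[.09*np.sin(a),-.08]; X=[*q,.034+.09*np.cos(a)]; print(f,np.round(X,4),proj(c,X)[0].round(1))
h=cv2.resize(c["pixels"][220:310,120:210,::-1],(600,600),interpolation=cv2.INTER_CUBIC); cv2.imwrite("pics/q6.png",h)
plan(.4604,.3177,.25,204.7)
E
```

```text
16 [0.483  0.3281 0.1205] [176.4 238.8]
20 [0.4884 0.3306 0.1186] [175.6 236.6]
24 [0.4937 0.333  0.1162] [174.9 234.5]
28 [0.4988 0.3354 0.1135] [174.2 232.5]
32 [0.5038 0.3376 0.1103] [173.7 230.5]
36 [0.5085 0.3398 0.1068] [173.2 228.8]
t 43.8 tcp [488.1  27.  229.2] shift mm [-98.  275.1 -20.8] rv [ 0.0003 -0.0008  0.0063] rows>= 5.8546032777747845 0.04252140090239615 F [-0.7  0.4 -0.2] w 43.7 gf 0.0
```

View pics/q6.png

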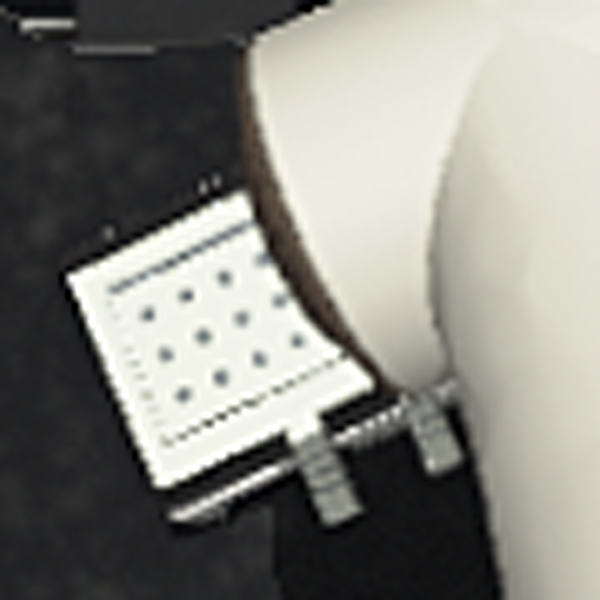

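The second sheet lies on tray_2, with its dot pattern centred near (242,318). Now the lever: the knob is at about (0.4975, 0.335, 0.114).

servo_tool --commands '[[[0.6, -20, 40, -10, 0, 0, 0], [0.6, -40, 82, -20, 0, 0, 0], [0.6, -62, 124, -20, 0, 0, 0], [0.6, -84, 166, -20, 0, 0, 0], [0.6, -104, 208, -20, 0, 0, 0]]]'

```text
time_s: 44.3
tcp_pos: [0.4926, 0.264, 0.2496]
ee_rot: [[-0.903, -0.429, 0.0], [-0.429, 0.903, 0.0], [-0.0, 0.0, -1.0]]
wrist_force: [1.7, -0.5, 0.7]
gripper_width: 0.399
gripper_force: 0.0
```

servo_tool --commands '[[[0.6, -17, 34, 0, 0, 0, 0], [0.6, -34, 67, 0, 0, 0, 0], [0.6, -34, 67, 20, 0, 0, 0], [0.6, -34, 67, 50, 0, 0, 0], [0.6, -34, 67, 80, 0, 0, 0]]]'

```text
time_s: 44.8
tcp_pos: [0.4946, 0.3379, 0.1686]
ee_rot: [[-0.903, -0.43, 0.0], [-0.43, 0.903, 0.001], [-0.001, 0.001, -1.0]]
wrist_force: [-0.5, 0.7, -0.4]
gripper_width: 0.401
gripper_force: 0.0
```

servo_tool --commands '[[[0.6, 0, 0, 0, 0, 0, 0], [0.6, 0, 0, 0, 0, 0, 0], [0.6, 0, 0, 0, 0, 0, 0], [0.6, 0, 0, 0, 0, 0, 0], [0.6, 0, 0, 0, 0, 0, 0]]]'

```text
time_s: 45.3
tcp_pos: [0.4959, 0.3367, 0.171]
ee_rot: [[-0.904, -0.427, 0.002], [-0.427, 0.904, 0.002], [-0.002, 0.001, -1.0]]
wrist_force: [0.4, 0.0, -0.1]
gripper_width: 0.398
gripper_force: 0.0
```

```bash
python3 - <<'E'
from m3 import *
c=cap("top"); print(((ray(c,[(155.9,267.3)],.074)[0,:2]-C)@RR*1000).round(1))
plan(.4975,.3348,.111,204.7)
E
```

```text
[-4.   0.8]
t 45.35 tcp [495.8 336.5 170.7] shift mm [-0.7 -2.3 59.7] rv [0.0008 0.0019 0.0103] rows>= 1.1947086629357673 0.07001568366553984 F [ 0.2 -0.7  0.4] w 34.4 gf 0.0
```

servo_tool --commands '[[[0.6, -1, -2, 15, 0, 0, 0.01], [0.6, -1, -2, 30, 0, 0, 0.01], [0.6, -1, -2, 45, 0, 0, 0.01], [0.6, -1, -2, 55, 0, 0, 0.01], [0.6, -1, -2, 60, 0, 0, 0.01]]]'

```text
time_s: 45.85
tcp_pos: [0.4971, 0.3346, 0.1088]
ee_rot: [[-0.908, -0.418, -0.001], [-0.418, 0.908, -0.001], [0.001, -0.0, -1.0]]
wrist_force: [-0.2, 0.0, 0.0]
gripper_width: 0.401
gripper_force: 0.0
```

servo_tool --commands '[[[0.6, 0, 0, 0, 0, 0, 0], [0.6, 0, 0, 0, 0, 0, 0], [0.9, 0, 0, 0, 0, 0, 0], [0.9, 0, 0, 0, 0, 0, 0], [0.9, 0, 0, 0, 0, 0, 0]]]'

```text
time_s: 46.35
tcp_pos: [0.4972, 0.337, 0.11]
ee_rot: [[-0.908, -0.418, 0.001], [-0.418, 0.908, 0.005], [-0.003, 0.004, -1.0]]
wrist_force: [-5.7, 9.4, -2.4]
gripper_width: 0.213
gripper_force: 26.0
```

servo_tool --commands '[[[0.9, 0, 0, 0, 0, 0, 0], [0.9, 0, 0, 0, 0, 0, 0], [0.9, 0, 0, 0, 0, 0, 0], [0.9, 0, 0, 0, 0, 0, 0], [0.9, 0, 0, 0, 0, 0, 0]]]'

```text
time_s: 46.85
tcp_pos: [0.4971, 0.3371, 0.11]
ee_rot: [[-0.908, -0.419, 0.001], [-0.419, 0.908, 0.004], [-0.003, 0.003, -1.0]]
wrist_force: [-3.4, 4.6, -1.0]
gripper_width: 0.209
gripper_force: 30.0
```

servo_tool --commands '[[[0.9, 7, 0.5, -3.2, 0, 0, 0], [0.9, 13.6, 1, -5.7, 0, 0, 0], [0.9, 21.2, 1, -7.8, 0, 0, 0], [0.9, 27.3, 1, -9, 0, 0, 0], [0.9, 35.1, 1, -9.9, 0, 0, 0]]]'

```text
time_s: 47.35
tcp_pos: [0.4645, 0.3222, 0.1194]
ee_rot: [[-0.908, -0.418, 0.001], [-0.418, 0.908, 0.003], [-0.002, 0.002, -1.0]]
wrist_force: [-0.8, 6.6, -5.6]
gripper_width: 0.21
gripper_force: 30.0
```

servo_tool --commands '[[[0.9, 7.9, 0, -0.2, 0, 0, 0], [0.9, 15.7, 0, 0.3, 0, 0, 0], [0.9, 23.5, 0, 1.5, 0, 0, 0], [0.9, 31.1, 0, 3.3, 0, 0, 0], [0.9, 37.1, 0, 5.2, 0, 0, 0]]]'

```text
time_s: 47.85
tcp_pos: [0.4317, 0.3073, 0.1149]
ee_rot: [[-0.908, -0.419, 0.003], [-0.419, 0.908, 0.005], [-0.005, 0.003, -1.0]]
wrist_force: [1.2, 6.8, -4.4]
gripper_width: 0.207
gripper_force: 30.0
```

servo_tool --commands '[[[0.9, 0, 0, 0, 0, 0, 0], [0.9, 0, 0, 0, 0, 0, 0], [0.9, 0, 0, 0, 0, 0, 0], [0.9, 0, 0, 0, 0, 0, 0], [0.9, 0, 0, 0, 0, 0, 0]]]'

```text
time_s: 48.35
tcp_pos: [0.4312, 0.3071, 0.1147]
ee_rot: [[-0.908, -0.418, 0.002], [-0.418, 0.908, 0.004], [-0.003, 0.003, -1.0]]
wrist_force: [-2.2, 6.1, -3.0]
gripper_width: 0.203
gripper_force: 30.0
```

```bash
python3 - <<'E'
from m3 import *
p=np.array(r.sense()["tcp_pos"]); print("tcp in rocker",((p[:2]-C)@RR*1000).round(1),p[2])
q=C+RR@[-.0308,-.0777]; plan(q[0],q[1],.1145,204.7)
E
```

```text
tcp in rocker [-31.  -77.5] 0.11469919144381673
t 48.35 tcp [431.2 307.1 114.7] shift mm [-0.2 -0.2  0.2] rv [0.0026 0.0029 0.0007] rows>= 0.007692027983091246 0.026497752081604146 F [-2.2  6.1 -3. ] w 17.6 gf 30.0
```

servo_tool --commands '[[[0.6, 0, 0, 0, 0, 0, 0], [0.6, 0, 0, 0, 0, 0, 0], [0.6, 0, 0, 0, 0, 0, 0], [0.6, 0, 0, -10, 0, 0, 0], [0.6, 0, 0, -40, 0, 0, 0]]]'

```text
time_s: 48.85
tcp_pos: [0.4298, 0.3035, 0.1526]
ee_rot: [[-0.909, -0.417, -0.005], [-0.417, 0.909, -0.006], [0.007, -0.003, -1.0]]
wrist_force: [-0.2, 0.7, -0.1]
gripper_width: 0.393
gripper_force: 0.0
```

servo_tool --commands '[[[0.6, 0, 0, -45, 0, 0, 0], [0.6, 0, -30, -85, 0, 0, 0], [0.6, 0, -70, -100, 0, 0, 0], [0.6, -5, -115, -100, 0, 0, 0], [0.6, -10, -160, -100, 0, 0, 0]]]'

```text
time_s: 49.35
tcp_pos: [0.5077, 0.1628, 0.2563]
ee_rot: [[-0.908, -0.419, 0.002], [-0.419, 0.908, 0.001], [-0.003, 0.0, -1.0]]
wrist_force: [0.5, -0.0, -0.1]
gripper_width: 0.398
gripper_force: 0.0
```

servo_tool --commands '[[[0.6, 20, -40, 0, 0, 0, 0.14], [0.6, 40, -80, 0, 0, 0, 0.28], [0.6, 60, -120, 0, 0, 0, 0.42], [0.6, 80, -160, 0, 0, 0, 0.42], [0.6, 100, -200, 0, 0, 0, 0.42]]]'

```text
time_s: 49.85
tcp_pos: [0.4993, -0.0612, 0.2553]
ee_rot: [[-1.0, -0.011, 0.001], [-0.011, 1.0, -0.0], [-0.001, -0.0, -1.0]]
wrist_force: [0.7, 0.3, -0.6]
gripper_width: 0.399
gripper_force: 0.0
```

```bash
python3 - <<'E'
from m3 import *
plan(.4,-.2,.25,178); sheets()
c=cap("top"); print("pred knob/px in crop")
for f in(-15,-20,-25):
    a=np.radians(f); q=C+RR@[.09*np.sin(a),-.0775]; X=[*q,.034+.09*np.cos(a)]; print(f,(proj(c,X)[0].round(1)-[120,220]+.5)*4.444)
h=cv2.resize(c["pixels"][220:310,120:210,::-1],(400,400),interpolation=cv2.INTER_CUBIC)
h2=cv2.resize(c["pixels"][160:250,400:490,::-1],(400,400),interpolation=cv2.INTER_CUBIC)
s=cap("scene")["pixels"][:,:,::-1]; h3=cv2.resize(s[170:240,160:300],(400,200)); h4=cv2.resize(s[230:360,340:600],(400,200))
cv2.imwrite("pics/q7.png",np.vstack([np.hstack([h,h2]),np.hstack([h3,h4])]))
E
python3 m4.py .074
```

```text
t 49.85 tcp [499.3 -61.2 255.3] shift mm [ 100.9 -137.6    5.3] rv [-0.0004  0.0007  0.0463] rows>= 3.4140655336138472 0.30912004156763134 F [ 0.7  0.3 -0.6] w 34.7 gf 0.0
sheet ((507.46807861328125, 191.234619140625), (153.8831024169922, 348.36370849609375), 89.39900207519531)
pred knob/px in crop
-15 [286.1936 172.4272]
-20 [293.304  186.2036]
-25 [300.4144 199.5356]
tray contour in rocker mm: x [-84.2 -82.2  42.5  46. ] y [-94.7 -93.7  52.7  53.5] 265
rear x 37.4 front x -45.6 left y 52.3
rear x at y -30 37.7 left y at x -30 52.6
rear x at y 10 36.3 left y at x 10 51.8
tab axis grey [36, 20, 19, 3, 92, 255, 249, 255, 203, 255, 234, 237, 232, 252, 255, 255, 225, 246, 242, 244, 235, 138, 249, 244, 160, 175, 220, 246, 244, 243, 162, 215, 246, 244, 237, 193, 114, 208, 247, 230, 118, 219, 248, 248, 208, 27, 47, 40, 35, 36, 37, 38]
```

View pics/q7.png

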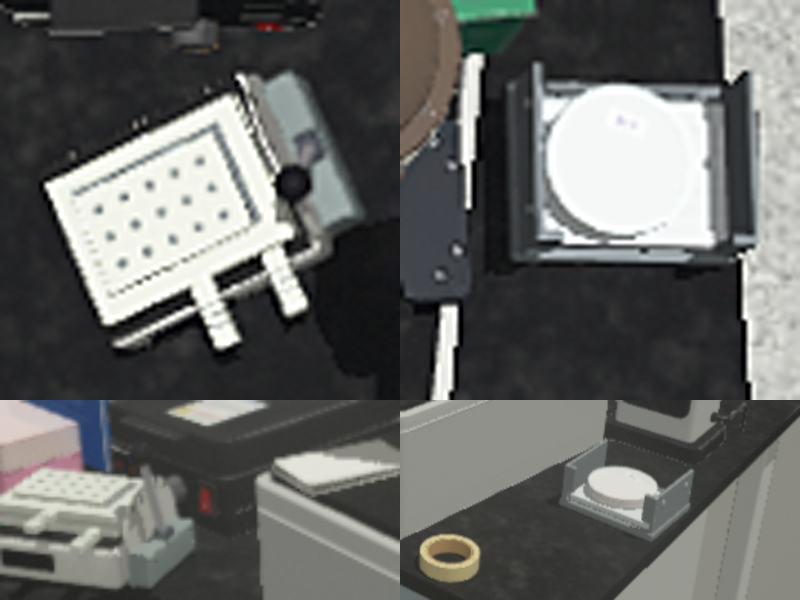

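The last look shows two sheeted cassettes stacked squarely with tabs to the front. The knob is at (294,183) against (293,186) predicted for 20°. The rack holds the cover and dish, and the tape roll is unmoved. Handing in.

```bash
python3 -c "
from station import r
print(r.finish_job())"
```

```text
the job is handed in; nothing more can be done
None
```

I handed the job in at about 50 s. Two cassettes were present (tray_1 and tray_2; tray_3 absent). Both are stacked on the rocker, each with a sheet, the upper one about 3 mm forward of centre. The lever measures within about 1–2° of 20°, and the cover, dish and tape roll were still in place in the last pictures. No verdict came back.

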